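# Clip the box spanners onto their rail and slide the tray home

### The arm

A 6-joint arm with a two-finger parallel gripper is mounted at the origin on the work surface. World frame = base frame: x ahead of the robot, y to its left, z up, the work surface at z = 0. Lengths are in m, angles in rad, forces in N, time in s.
With the tool pointing down it reaches from about 0.375 to 0.9 m from the base axis. Payload 3.1 kg.
Tool frame: the origin (TCP) lies on the centre line of the jaws, within the pads' length; the fingertips stand 25 mm ahead of it and the grasp point (between the pads) lies 6 mm ahead of it; z points along the fingers, y is the line along which they close (so a half turn about z gives the same grasp; the last joint's range is limited). The gripper opens to 85 mm and grips with 20 to 120 N. Pads are 22 mm wide; open, the fingers measure 114 mm over their backs; the gripper's body (76 mm by 85 mm) begins 54 mm behind the grasp point. The pads swing forward as they close: fully open they stand 13 mm farther back than shut.
Start: joints at [0.985, 0.527, 1.433, -0, 1.181, -0.178], TCP at [0.248, 0.574, 0.224] pointing down, gripper open.
Joint ranges: [-3.08, 3.08], [-0.75, 2.2], [0.22, 2.44], [-1.43, 4.57], [0, 2.65], [-2.85, 2.85]. Speed limits (rad/s): [2.79, 2.79, 3.14, 3.14, 3.14, 3.14].

### API

Orientations are given as a rotation vector (axis times angle).
In Python, from plant import telemetry, vision, r gives the robot as it stands.
- The arm moves only by the tool carry_out, never from a script. Its argument "targets" is a list of rows, each an object with "jaw": the closure, from 0 (fully open) to 1 (shut); "linear": the shift along the world's x, y, z in m, a list of three; "twist": the turn about the world's z in degrees. A call has 1 to 20 rows; each row shifts and turns the commanded pose from where the row before left it; what a row does not reach is not made up. A row lasts 1/10 s, in which the tool goes at most 50 mm and 8.59 degrees, less where a joint would pass 70% of its speed; a pose out of reach is approached as far as the arm can. A call with a gripper value outside its range is refused whole. The fingers move at their own pace and stop on an object; "newtons" is the grip in N (left out, the last holds). Time passes only in rows, so rows that do not move let the fingers close. It gives the time, the measured TCP pose, the force, the opening and the grip force at its end, in the units of the state.
- telemetry.observe(): the state, without advancing time (a new reading comes with each control period).
- vision.get_image(name): name is "scene" or "top"; returns a dict with "img" (420x560x3 uint8, red, green, blue), "fx", "fy", "cx", "cy" (pixels), "k1" (the pictures are not rectified: a ray, as slopes to the right and down, at radius r is drawn at 1 + k1 r^2 times it, then the intrinsics apply), "R" (3x3) and "t" (3): a world point X has camera coordinates R X + t. Camera axes: x right, y down, z forward; pixel columns grow to the right and rows downward; lengths in m; the calibration is good to about 2 mm. A picture is of the moment at which its call begins. There is no depth.
- r.close_job(): hands the job in; it is judged then, once.
The state is a dict: "time_s": time; "qpos": joint angles; "qvel": joint speeds; "tau": joint torques, N m; "tcp_pos": TCP position; "orientation": TCP orientation; "ft_force": force on the tool from outside, world axes, zero at the start; "wrist_torque": the same for the moment, N m; "finger_gap": finger opening in m; "finger_force": force on a finger pad.
Only numpy, scipy, OpenCV 4.12 (cv2) and the standard library are available. Lean on these libraries where they do the work, as an engineer would, in place of code of your own. Each camera call takes 0.05 s, during which the arm holds its last target. There are 200 camera calls.

### The job

Press the two loose box spanners down into the free spring clips of the rail on the tray until they click in, so that the three spanners sit in size order with the smallest on the left and the largest on the right as the robot sees them. Then slide the tray straight into its bay until it is fully home, flush with the mouth, and let go, leaving the other tools and parts on the bench where they are.

Things in the scene. Friction and masses are not known exactly. Their poses are not given: they have to be found in the camera images.
- spanner_s_mid (a point): Centre (on the axis, half-way along) of the smallest plain steel double-ended box spanner: a round tube 14 mm in diameter with a larger hexagonal head at each end (22 mm across flats), 96 mm long in all; the round part between the heads is 76 mm long. Its x axis runs along the tube; the two ends are alike. It lies loose on the bench on a flat of its heads, so its axis is 11 mm above the bench.
- spanner_l_mid (a point): Centre (on the axis, half-way along) of the largest plain steel double-ended box spanner: a round tube 22 mm in diameter with a larger hexagonal head at each end (30 mm across flats), 112 mm long in all; the round part between the heads is 76 mm long. Its x axis runs along the tube; the two ends are alike. It lies loose on the bench on a flat of its heads, so its axis is 15 mm above the bench.
- spanner_m_mid (a point): Centre (on the axis, half-way along) of the middle-sized plain steel double-ended box spanner: a round tube 18 mm in diameter with a larger hexagonal head at each end (26 mm across flats), 104 mm long in all; the round part between the heads is 76 mm long. Its x axis runs along the tube; the two ends are alike. Already clipped into the middle place; it stays there.
- clip_s (a point): Where the centre of the smallest spanner lies once clipped in, 37 mm above the bench: left-hand (+y of the tray) place of the rail, places 64 mm apart. x runs along the seated spanner (+x towards the bay), z up. Press it down level, heads overhanging outside the bars (5 mm of play along x): it snaps past the spring lips at 4 to 22 N and lies on its saddles. Laid on top it is 13 to 18 mm too high.
- clip_m (a point): Where the centre of the middle-sized spanner lies once clipped in, 39 mm above the bench: middle place of the rail, places 64 mm apart. x runs along the seated spanner (+x towards the bay), z up. The rail is two bars, 28 mm before and behind this point, each with a pair of leaf springs per place (9 mm wide, tops 62 mm high). 46 mm between the bars is free down to the tray floor (4 mm).
- clip_l (a point): Where the centre of the largest spanner lies once clipped in, 41 mm above the bench: right-hand (-y of the tray) place of the rail, places 64 mm apart. x runs along the seated spanner (+x towards the bay), z up. Its springs are the widest apart, those of the smallest the closest.
- tray_mid (a point): Centre of the underside of the loose black tray (0.45 kg) that carries the aluminium clip rail; it slides on the bench. 124 mm deep (x; the +x end enters the bay first), 230 mm wide (y), rim 18 mm high. It starts about 43 to 63 mm in front of the bay, askew.
- tray_grip (a point): Grip point of the tray's pull fin: an upright black plate 10 mm thick (y), 45 mm long (x), from 6 to 52 mm above the bench, standing out from the middle of the tray's front (-x) edge. The point is 90 mm in front of the tray's centre, 28 mm out from its front edge, 38 mm above the bench. Same axes as the tray.
- bay: Fixed grey sheet-metal bay. Origin: middle of its mouth at bench level; x inwards, y left, z up. Inside 238 mm wide (4 mm beside the tray either side), 125 deep, 70 high; roof at 75 mm, a mat on it to 81 mm from 50 mm inwards. Side walls flare outwards 18 mm before the mouth. Tray fully home: its front edge flush with the mouth, its centre 62 to 63 mm inwards.
- wrench: Bystander: open-ended wrench, 150 mm long. Leave alone.
- screwdriver: Bystander: screwdriver, 160 mm long. Leave alone.
- circuit_board: Bystander: green circuit board, 75 x 50 mm, 14 mm high. Leave alone.
- battery_holder: Bystander: black battery holder with two cells, 64 x 34 mm, 19 mm high. Leave alone.
- cutters: Bystander: flush cutters with blue handles, about 135 mm long, 12 mm high. Leave alone.
- scissors: Bystander: scissors with orange handles, about 160 mm long, 8 mm high. Leave alone.
Things that resemble listed ones, but are neither listed nor needed, are in the scene too. What is shaped like the part that bears spanner_s_mid but purple is not meant. Leave any turquoise look-alike of the part that bears spanner_l_mid alone.

How it is judged:
On the way:
1. all three spanners are clicked into their own clips, in size order, with the tray still out of the bay (x of spanner_s_mid in the frame of clip_s between -0.008 and 0.008 m and y of spanner_s_mid in the frame of clip_s between -0.004 and 0.004 m and z of spanner_s_mid in the frame of clip_s between -0.004 and 0.004 m and angle between the x axis of spanner_s_mid and the x axis of clip_s, either way round below 0.08 rad and x of spanner_m_mid in the frame of clip_m between -0.008 and 0.008 m and y of spanner_m_mid in the frame of clip_m between -0.004 and 0.004 m and z of spanner_m_mid in the frame of clip_m between -0.004 and 0.004 m and angle between the x axis of spanner_m_mid and the x axis of clip_m, either way round below 0.08 rad and x of spanner_l_mid in the frame of clip_l between -0.008 and 0.008 m and y of spanner_l_mid in the frame of clip_l between -0.004 and 0.004 m and z of spanner_l_mid in the frame of clip_l between -0.004 and 0.004 m and angle between the x axis of spanner_l_mid and the x axis of clip_l, either way round below 0.08 rad and x of tray_mid in the frame of bay below -0.03 m), for 0.2 s.
At the end, for the whole second after the job is handed in: The tray is home (front edge within 5 mm of the bay's mouth, square within 0.05 rad, flat) and at rest, each spanner down in its own clip: within 4 mm in height and across, 8 mm along the tube and 0.08 rad of its clip point (x of tray_mid in the frame of bay above 0.057 m and angle between the x axis of tray_mid and the x axis of bay, either way round below 0.05 rad and y of tray_mid in the frame of bay between -0.006 and 0.006 m and angle between tray_mid's own z axis and vertical below 0.05 rad and x of spanner_s_mid in the frame of clip_s between -0.008 and 0.008 m and y of spanner_s_mid in the frame of clip_s between -0.004 and 0.004 m and z of spanner_s_mid in the frame of clip_s between -0.004 and 0.004 m and angle between the x axis of spanner_s_mid and the x axis of clip_s, either way round below 0.08 rad and x of spanner_m_mid in the frame of clip_m between -0.008 and 0.008 m and y of spanner_m_mid in the frame of clip_m between -0.004 and 0.004 m and z of spanner_m_mid in the frame of clip_m between -0.004 and 0.004 m and angle between the x axis of spanner_m_mid and the x axis of clip_m, either way round below 0.08 rad and x of spanner_l_mid in the frame of clip_l between -0.008 and 0.008 m and y of spanner_l_mid in the frame of clip_l between -0.004 and 0.004 m and z of spanner_l_mid in the frame of clip_l between -0.004 and 0.004 m and angle between the x axis of spanner_l_mid and the x axis of clip_l, either way round below 0.08 rad and linear speed of each of tray, spanner_s, spanner_m, spanner_l below 0.02 m/s); the robot touches nothing.
It fails at once if one of the other tools or parts on the bench is pushed more than 30 mm from its place (distance of any of wrench, screwdriver, circuit_board, battery_holder, cutters, scissors from where it was at the start of the episode above 0.03 m).
It also fails if it takes over 70 s, if anything falls off the work surface, if the arm or the gripper's body presses on something with over 40 N, if the wrist force passes 120 N, or if a joint passes its speed limit or range.

## Working session

There is one attempt and no reset: what is moved stays moved. The work goes in short steps, Python scripts to look and compute and a tool call to move; the robot and the scene stay as the last step left them, time stands still between calls to the robot, and variables do not carry over. Pictures are saved under pics/ and viewed, at most 10 in all, crops included, and the job is handed in when it is done.

Besides the shell and the picture viewer there is one more tool, called after "Emit:" as a command line: name --argument value ..., lists and objects as JSON in quotes. carry_out: Moves the arm, as the interface text tells. Its arguments: {"type":"object","properties":{"targets":{"type":"array"},"newtons":{"type":"number"}},"required":["targets"]}

```bash
mkdir -p pics; ls; cat > h.py <<'E'
import numpy as np, cv2
from plant import telemetry, vision, r
def grab(n,f=None):
    d=vision.get_image(n)
    if f: cv2.imwrite('pics/'+f,d['img'][:,:,::-1])
    return d
def K(d): return np.array([[d['fx'],0,d['cx']],[0,d['fy'],d['cy']],[0,0,1]]),np.array([d['k1'],0,0,0,0.])
def ray(d,uv):
    k,c=K(d); p=cv2.undistortPoints(np.array(uv,float).reshape(-1,1,2),k,c).reshape(-1,2)
    R=np.array(d['R']);return -R.T@np.array(d['t']),np.c_[p,np.ones(len(p))]@R
def onz(d,uv,z):
    o,v=ray(d,uv); return o+v*((z-o[2])/v[:,2])[:,None]
def proj(d,X):
    k,c=K(d); return cv2.projectPoints(np.array(X,float).reshape(-1,3),cv2.Rodrigues(np.array(d['R']))[0],np.array(d['t'],float),k,c)[0].reshape(-1,2)
def tri(d1,u1,d2,u2):
    o1,v1=ray(d1,[u1]);o2,v2=ray(d2,[u2]);A=np.c_[v1[0],-v2[0]];s=np.linalg.lstsq(A,o2-o1,rcond=None)[0]
    a=o1+v1[0]*s[0];b=o2+v2[0]*s[1];return (a+b)/2,np.linalg.norm(a-b)
E
python3 - <<'E'
from h import *
for n in('scene','top'):
    d=grab(n,n+'0.png');R=np.array(d['R']);print(n,d['fx'],d['cx'],d['cy'],d['k1'],-R.T@d['t'],R.round(3).tolist())
print(telemetry.observe())
E
```

```text
pics
scene 399.2735216416355 276.63005616132455 211.1108131655805 -0.10046936637249423 [ 1.15845121 -0.03836293  0.98759614] [[0.03, 0.999, -0.015], [0.823, -0.033, -0.567], [-0.567, 0.005, -0.823]]
top 496.7610027710721 276.6983521889368 211.04812840724654 0.0032869641010416714 [ 0.27533145 -0.02934359  1.1969058 ] [[-0.005, -1.0, 0.007], [-0.973, 0.003, -0.229], [0.229, -0.008, -0.973]]
{'time_s': 0.1, 'qpos': array([ 9.84495404e-01,  5.28358054e-01,  1.43374892e+00,  1.67940125e-07,
        1.18141850e+00, -1.78517893e-01]), 'qvel': array([ 0.00067683, -0.00205878, -0.0021658 ,  0.0022563 ,  0.00126518,
       -0.00138763]), 'tau': array([ 1.16219494e-04, -4.43298805e+01, -1.78585249e+01, -2.19674389e-04,
        3.84365005e-03, -1.97748437e-05]), 'tcp_pos': array([0.24747836, 0.57321027, 0.22294883]), 'orientation': array([-6.35968986e-01, -3.07581011e+00,  2.81603550e-03]), 'ft_force': array([-0.54390572,  0.61004688,  0.41803364]), 'wrist_torque': array([-0.03997297,  0.01868408, -0.01019148]), 'finger_force': 0.0, 'finger_gap': 0.0853743234746363}
```

View pics/scene0.png

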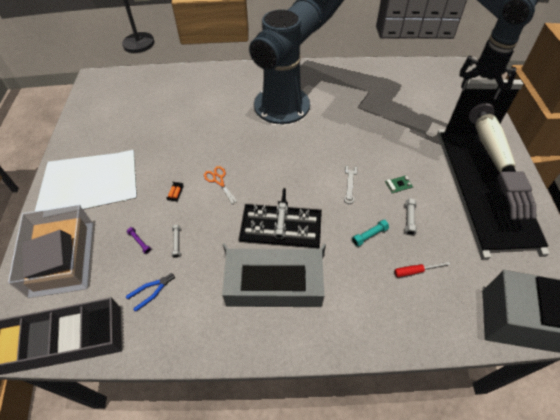

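View pics/top0.png

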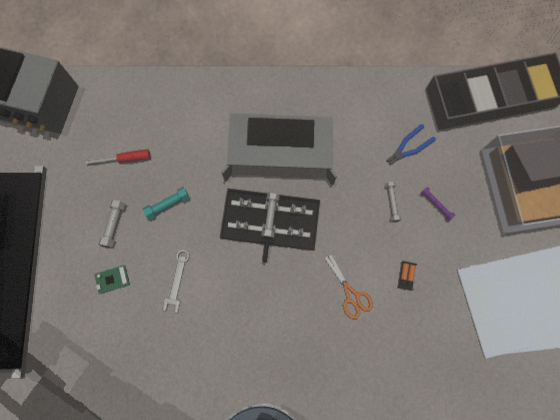

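Candidates, top / scene pixels:
- Small: grey (393,201)/(176,240), or purple (437,204)/(138,240), which is rejected.
- Large: grey (113,223)/(411,216), or turquoise (166,203)/(371,233), which is rejected.

The middle spanner, already clipped in, is at (270,215). The wrench at (177,280) is also grey, but flat. I'll check this in one close crop.

```bash
python3 - <<'E'
import cv2,numpy as np
t=cv2.imread('pics/top0.png');s=cv2.imread('pics/scene0.png')
c=lambda im,x,y,w,h,W,H:cv2.resize(im[y:y+h,x:x+w],(W,H),interpolation=cv2.INTER_CUBIC)
a=np.hstack([c(t,210,180,120,90,400,300),c(s,225,180,120,90,400,300)])
b=np.hstack([c(t,85,188,80,60,200,300)[:, :] if 0 else c(t,90,190,50,75,200,300),c(t,370,165,50,75,200,300),c(s,390,180,50,75,200,300),c(s,152,202,50,75,200,300)])
cv2.imwrite('pics/m0.png',np.vstack([a,b]))
E
```

```text
(no output)
```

View pics/m0.png

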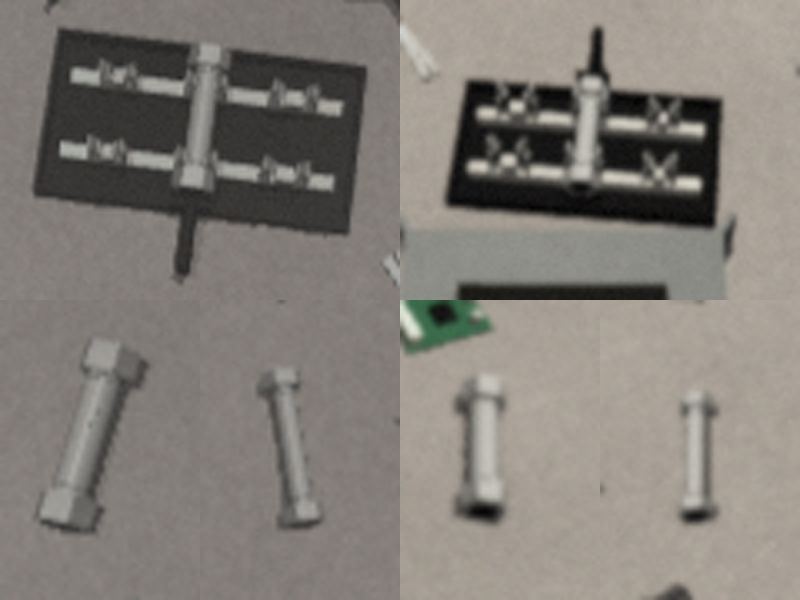

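The crop shows the plain grey spanners with hex heads, large on the left and small on the right. The tray holds the middle spanner, with free clips either side: narrow springs on the left, wide on the right. Now measuring.

```bash
cat >> h.py <<'E'
def sub(im,box):
    x,y,w,h=box; return cv2.resize(im[y:y+h,x:x+w],None,fx=4,fy=4,interpolation=cv2.INTER_CUBIC)
def back(p,box): return (np.array(p)+.5)/4-.5+np.array(box[:2])
def blob(im,box,mode='bright',th=22):
    c=sub(im,box).astype(int); g=c.mean(2); b=np.median(g)
    m=((g>b+th) if mode=='bright' else (g<th)).astype(np.uint8)
    m=cv2.morphologyEx(m,cv2.MORPH_OPEN,np.ones((5,5),np.uint8))
    cs=cv2.findContours(m,cv2.RETR_EXTERNAL,cv2.CHAIN_APPROX_NONE)[0]
    k=max(cs,key=cv2.contourArea); return k,m
def axis(im,box,th=22):
    """centre and end pixels of a bright bar"""
    k,m=blob(im,box,'bright',th)
    M=np.zeros_like(m);cv2.drawContours(M,[k],-1,1,-1)
    p=np.argwhere(M)[:,::-1].astype(float);c=p.mean(0)
    v=np.linalg.svd(p[::7]-c,full_matrices=False)[2][0]
    if v[1]<0:v=-v
    s=(p-c)@v;n=(p-c)@np.array([-v[1],v[0]])
    lo,hi=np.percentile(s,[.5,99.5]);mid=(lo+hi)/2;L=hi-lo
    q=[]
    for f in np.linspace(-.28,.28,15):
        w=n[abs(s-mid-f*L)<2]; q.append((f*L+mid,(w.max()+w.min())/2,w.max()-w.min()))
    q=np.array(q);P=np.polyfit(q[:,0],q[:,1],1)
    pt=lambda t:back(c+t*v+np.polyval(P,t)*np.array([-v[1],v[0]]),box)
    return pt(lo),pt(mid),pt(hi),np.median(q[:,2])/4
E
cat > m1.py <<'E'
from h import *
T=grab('top');S=grab('scene')
for n,bt,bs,z in(('L',(93,193,42,62),(398,195,28,45),.015),('S',(378,175,30,52),(166,218,22,46),.011)):
    a=axis(T['img'],bt);b=axis(S['img'],bs)
    print(n,'top',np.round(a[:3],1).tolist(),a[3].round(1),'scene',np.round(b[:3],1).tolist(),b[3].round(1))
    A=onz(T,a[:3],z);B=onz(S,b[:3],z);print(A[:,:2].round(4).tolist(),B[:,:2].round(4).tolist())
    print(' len',np.linalg.norm(A[0]-A[2]),np.linalg.norm(B[0]-B[2]),'ang',[np.degrees(np.arctan2(*(q[0]-q[2])[[1,0]])).round(2) for q in(A,B)],'tri',tri(T,a[1],S,b[1]))
E
python3 m1.py
python3 - <<'E'
from h import *
T=grab('top')
k,m=blob(T['img'],(205,180,130,90),'dark',75)
r_=cv2.minAreaRect(k);print(r_)
bp=back(cv2.boxPoints(r_),(205,180));print(bp.round(1).tolist());Q=onz(T,bp,.018);print(Q[:,:2].round(4).tolist(),Q.mean(0))
c=sub(T['img'],(205,180,130,90));cv2.drawContours(c,[k],-1,(255,0,0),1);cv2.drawContours(c,[cv2.boxPoints(r_).astype(int)],-1,(0,255,0),1)
cv2.imwrite('pics/tray.png',c[:,:,::-1])
E
```

```text
L top [[114.4, 209.6], [110.6, 222.3], [106.9, 234.9]] 2.4 scene [[411.3, 205.9], [411.4, 214.4], [411.5, 222.9]] 2.5
[[0.5582, 0.3571], [0.5267, 0.364], [0.4956, 0.3707]] [[0.4853, 0.3719], [0.5159, 0.3653], [0.5456, 0.3589]]
 len 0.0640414606639888 0.061667963568368935 ang [np.float64(-12.3), np.float64(167.78)] tri (array([0.52407204, 0.35997402, 0.0273975 ]), np.float64(0.0002841334550047015))
S top [[391.1, 188.9], [393.0, 200.6], [394.9, 212.3]] 1.5 scene [[175.0, 231.1], [175.1, 239.7], [175.1, 248.4]] 1.5
[[0.6098, -0.3231], [0.5798, -0.3261], [0.5501, -0.3291]] [[0.5443, -0.3296], [0.5735, -0.3262], [0.6018, -0.3229]]
 len 0.05997552127917845 0.05789857250517433 ang [np.float64(5.74), np.float64(-173.34)] tri (array([ 0.57787008, -0.32417279,  0.01833005]), np.float64(0.0002424864735701492))
((256.4476013183594, 193.45654296875), (380.6802978515625, 276.5602722167969), 7.199233531951904)
[[217.2, 256.3], [225.9, 187.7], [320.3, 199.7], [311.6, 268.2]]
[[0.4422, 0.1036], [0.612, 0.0861], [0.581, -0.1459], [0.4128, -0.1211]] [ 0.51198803 -0.01932863  0.018     ]
```

View pics/tray.png

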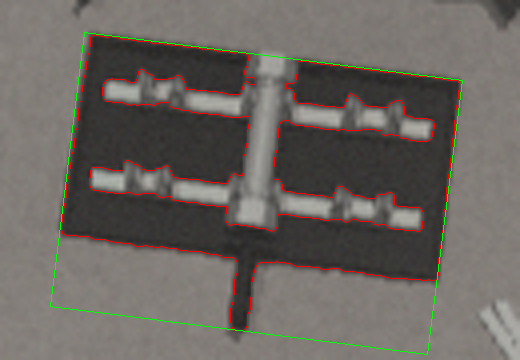

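The crop shows the tray outline with the fin spoiling the rectangle, and clear rail bar ends in crop pixels (104,90), (433,128), (91,179) and (422,217). I'll triangulate the bar ends and the spanner heads.

```bash
cat >> h.py <<'E'
def trayfit(T,S,bt=(205,180,130,90),bs=(225,190,115,65),dbg=None):
    """rail bar ends: top & scene, ordered in the world: (+y far,-y far,+y near,-y near)"""
    out=[]
    for d,box in((T,bt),(S,bs)):
        c=sub(d['img'],box);g=c.mean(2)
        dark=(g<75).astype(np.uint8);dark=cv2.morphologyEx(dark,cv2.MORPH_OPEN,np.ones((25,25)))
        n,l,st,_=cv2.connectedComponentsWithStats(dark);
        best=max(range(1,n),key=lambda i:st[i,4]); hull=cv2.convexHull(np.argwhere(l==best)[:,::-1].astype(np.int32))
        H=np.zeros(g.shape,np.uint8);cv2.fillConvexPoly(H,hull,1);H=cv2.erode(H,np.ones((9,9)))
        br=((g>125)&(H>0)).astype(np.uint8)
        pts=np.argwhere(br)[:,::-1]
        out.append((c,H,br,hull))
    return out
E
python3 - <<'E'
from h import *
T=grab('top');S=grab('scene')
o=trayfit(T,S)
ims=[]
for c,H,br,hull in o:
    v=c.copy();cs=cv2.findContours(br,cv2.RETR_EXTERNAL,cv2.CHAIN_APPROX_NONE)[0]
    cv2.drawContours(v,cs,-1,(255,0,0),1);cv2.drawContours(v,[hull],-1,(0,255,0),1);ims.append(cv2.resize(v,(400,300)))
    for k in cs:
        if cv2.contourArea(k)>150: print(cv2.boundingRect(k))
    print(c.shape)
sp=[]
for d,box in((T,(93,193,42,62)),(S,(398,195,28,45)),(T,(378,175,30,52)),(S,(166,218,22,46))):
    v=sub(d['img'],box);g=v.mean(2);b=np.median(g);print(b,np.percentile(g,[1,5,25,75,95,99]).round())
    cs=cv2.findContours((g>b+10).astype(np.uint8),cv2.RETR_EXTERNAL,cv2.CHAIN_APPROX_NONE)[0]
    cv2.drawContours(v,cs,-1,(255,0,0),1);sp.append(cv2.resize(v,(200,300)))
cv2.imwrite('pics/m1.png',np.vstack([np.hstack(ims),np.hstack(sp)])[:,:,::-1])
E
```

```text
(237, 209, 28, 16)
(360, 520, 3)
(260, 460, 3)
125.33333333333333 [ 69.  89. 123. 128. 149. 159.]
158.33333333333334 [ 32.  91. 152. 162. 183. 191.]
126.33333333333333 [ 76.  93. 124. 128. 144. 156.]
159.33333333333334 [ 56. 106. 155. 162. 175. 187.]
```

View pics/m1.png

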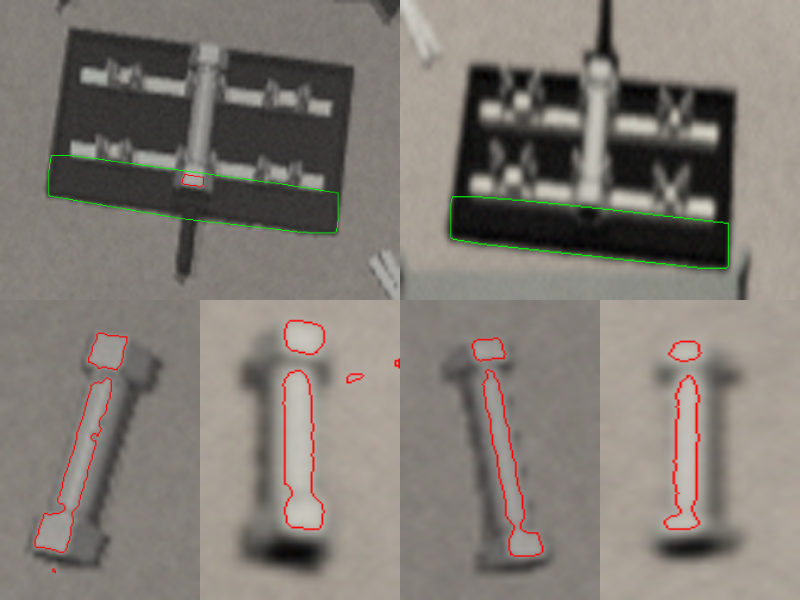

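The bright patches in the crop are the heads' top flats, at about 30 mm and 22 mm high, plus the tube highlights. I'll use the flats' outer ends, and fix the tray mask.

```bash
cat >> h.py <<'E'
def brightpts(d,box,th=10):
    c=sub(d['img'],box);g=c.mean(2);b=np.median(g);m=(g>b+th).astype(np.uint8)
    n,l,st,_=cv2.connectedComponentsWithStats(m)
    m=np.isin(l,[i for i in range(1,n) if st[i,4]>120])
    return back(np.argwhere(m)[:,::-1],box)
def heads(d,uv):
    """pixel of the two head-flat outer ends' patch centres and mid"""
    c=uv.mean(0);v=np.linalg.svd(uv-c,full_matrices=False)[2][0]
    if v[1]<0:v=-v
    s=(uv-c)@v;lo,hi=s.min(),s.max();L=hi-lo
    nn=np.array([-v[1],v[0]]);q=[]
    for a,b in((lo,lo+.13*L),(hi-.13*L,hi)):
        w=(s>=a)&(s<=b);q.append(((uv[w]-c)@nn).mean())
    e=[c+lo*v+q[0]*nn,c+hi*v+q[1]*nn];return np.array([e[0],(e[0]+e[1])/2,e[1]])
def traymask(d,box,th):
    c=sub(d['img'],box);g=c.mean(2);k=lambda n:np.ones((n,n),np.uint8)
    m=np.pad((g<th).astype(np.uint8),60);m=cv2.morphologyEx(m,cv2.MORPH_CLOSE,k(25));m=cv2.morphologyEx(m,cv2.MORPH_OPEN,k(41))[60:-60,60:-60]
    n,l,st,_=cv2.connectedComponentsWithStats(m);i=max(range(1,n),key=lambda i:st[i,4])
    return c,g,cv2.convexHull(np.argwhere(l==i)[:,::-1].astype(np.int32))
def bars(d,box,th,br):
    c,g,h=traymask(d,box,th)
    H=np.zeros(g.shape,np.uint8);cv2.fillConvexPoly(H,h,1);H=cv2.erode(H,np.ones((9,9)))
    return c,h,(H>0)&(g>br)
E
python3 - <<'E'
from h import *
T=grab('top');S=grab('scene')
for n,bt,bs,z in(('L',(93,193,42,62),(398,190,28,50),.030),('S',(378,175,30,52),(164,218,26,46),.022)):
    a=heads(T,brightpts(T,bt));b=heads(S,brightpts(S,bs))[::-1]
    A=onz(T,a,z);B=onz(S,b,z)
    print(n,a.round(1).tolist(),b.round(1).tolist(),A[:,:2].round(4).tolist(),B[:,:2].round(4).tolist())
    print(' len',[np.linalg.norm(q[0]-q[2]).round(4) for q in(A,B)],'ang',[np.degrees(np.arctan2(*(q[0]-q[2])[[1,0]])).round(2) for q in(A,B)],'tri',[tri(T,x,S,y)[0].round(4).tolist() for x,y in zip(a,b)])
ims=[]
for d,box,th,br in((T,(205,180,130,90),75,112),(S,(225,190,115,65),75,125)):
    c,h,m=bars(d,box,th,br);v=c.copy()
    cs=cv2.findContours(m.astype(np.uint8),cv2.RETR_EXTERNAL,cv2.CHAIN_APPROX_NONE)[0]
    cv2.drawContours(v,cs,-1,(255,0,0),1);cv2.drawContours(v,[h],-1,(0,255,0),1);ims.append(np.pad(v,((0,400-v.shape[0]),(0,525-v.shape[1]),(0,0)))[:, :525][:300,:])
    ap=cv2.approxPolyDP(h,12,True)[:,0];print('hull',ap.tolist());
    for k in cs:
        if cv2.contourArea(k)>60: print(cv2.boundingRect(k),end=' ')
cv2.imwrite('pics/m2.png',np.vstack(ims)[:,:,::-1])
E
```

```text
L [[116.4, 199.3], [109.6, 221.9], [102.7, 244.4]] [[412.1, 228.9], [412.1, 213.3], [412.0, 197.6]] [[0.5802, 0.3491], [0.5245, 0.3615], [0.4699, 0.3738]] [[0.5752, 0.3502], [0.5219, 0.362], [0.4657, 0.3746]]
 len [np.float64(0.113), np.float64(0.1122)] ang [np.float64(-12.61), np.float64(-12.53)] tri [[0.5788, 0.3475, 0.0358], [0.5239, 0.3607, 0.0329], [0.4692, 0.3723, 0.0348]]
S [[390.5, 181.1], [393.6, 200.1], [396.6, 219.0]] [[174.5, 252.6], [174.7, 238.3], [174.9, 223.9]] [[0.6268, -0.3202], [0.5784, -0.3248], [0.5308, -0.3295]] [[0.6216, -0.3199], [0.5751, -0.3246], [0.5264, -0.3296]]
 len [np.float64(0.0964), np.float64(0.0958)] ang [np.float64(5.54), np.float64(5.84)] tri [[0.625, -0.3184, 0.028], [0.5774, -0.3237, 0.0258], [0.5297, -0.3281, 0.0271]]
hull [[454, 80], [437, 277], [277, 263], [277, 133], [297, 65]]
(387, 203, 34, 25) (344, 198, 36, 20) (281, 194, 52, 24) (401, 119, 30, 20) (356, 106, 32, 22) (292, 106, 52, 22) hull [[382, 80], [378, 231], [61, 207], [80, 61]]
(327, 173, 35, 16) (240, 165, 63, 19) (305, 161, 20, 24) (82, 153, 27, 15) (114, 145, 26, 23) (322, 107, 43, 16) (247, 101, 50, 16) (310, 95, 12, 14) (163, 95, 45, 16) (93, 89, 37, 16) (132, 81, 18, 15) (141, 70, 99, 106)
```

View pics/m2.png

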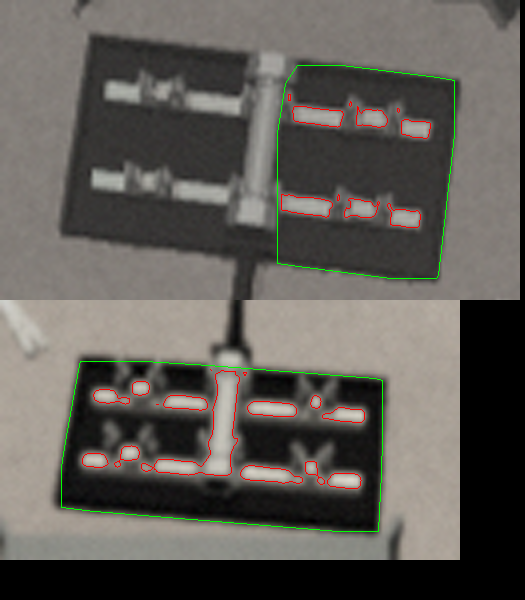

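The crop shows rail bar ends in 4x crop pixels. Top: (104,90), (432,129), (91,178), (421,217). Scene: (361,181), (82,160), (365,115), (93,96). Triangulating these and the middle spanner.

```bash
python3 - <<'E'
from h import *
T=grab('top');S=grab('scene')
bt=(205,180);bs=(225,190)
t=back([(104,90),(432,129),(91,178),(421,217)],bt);s=back([(361,181),(82,160),(365,115),(93,96)],bs)
P=np.array([tri(T,a,S,b)[0] for a,b in zip(t,s)]);print(P.round(4).tolist(),P.mean(0))
for z in(.026,.030):
    for d,u in((T,t),(S,s)):
        Q=onz(d,u,z)[:,:2];print(z,Q.round(4).tolist(),Q.mean(0).round(4),'yaw',[np.degrees(np.arctan2(-(a-b)[0],(a-b)[1])).round(2) for a,b in((Q[0],Q[1]),(Q[2],Q[3]))],'len',np.linalg.norm(Q[0]-Q[1]).round(4),'sp',np.linalg.norm(Q[:2].mean(0)-Q[2:].mean(0)).round(4))
# middle spanner: head patch outer ends, top view crop px (front end 252,226 ; far 271,53)
c,h,m=bars(T,(205,180,130,90),75,112)
# bay mouth flare tips etc: tray front corners / fin
f=back([(238,333),(252,226),(271,53)],bt)
print('fin tip z.052',onz(T,f[:1],.052),'sp m heads z.052',onz(T,f[1:],.052))
E
```

```text
[[0.5757, 0.0735, 0.0169], [0.5505, -0.1258, 0.017], [0.5205, 0.0806, 0.0179], [0.4958, -0.1182, 0.0178]] [ 0.53560586 -0.02245439  0.01738473]
0.026 [[0.5734, 0.0731], [0.5484, -0.1258], [0.5188, 0.08], [0.4943, -0.118]] [ 0.5337 -0.0227] yaw [np.float64(-7.16), np.float64(-7.06)] len 0.2004 sp 0.0548
0.026 [[0.5811, 0.072], [0.5561, -0.1242], [0.5258, 0.0796], [0.5014, -0.117]] [ 0.5411 -0.0224] yaw [np.float64(-7.26), np.float64(-7.07)] len 0.1978 sp 0.0555
0.03 [[0.5723, 0.0727], [0.5475, -0.1255], [0.518, 0.0796], [0.4935, -0.1177]] [ 0.5328 -0.0227] yaw [np.float64(-7.16), np.float64(-7.06)] len 0.1997 sp 0.0546
0.03 [[0.5835, 0.0716], [0.5587, -0.1239], [0.5285, 0.0791], [0.5042, -0.1167]] [ 0.5437 -0.0225] yaw [np.float64(-7.26), np.float64(-7.07)] len 0.197 sp 0.0553
fin tip z.052 [[ 0.42169463 -0.00893497  0.052     ]] sp m heads z.052 [[ 0.48441188 -0.01706189  0.052     ]
 [ 0.58923046 -0.02847362  0.052     ]]
```

Emit:
carry_out --targets '[{"jaw": 0.4,"linear": [0.0344,-0.0265,-0.015],"twist": 1.35},{"jaw": 0.4,"linear": [0.0344,-0.0265,-0.015],"twist": 1.35},{"jaw": 0.4,"linear": [0.0344,-0.0265,-0.015],"twist": 1.35},{"jaw": 0.4,"linear": [0.0344,-0.0265,-0.015],"twist": 1.35},{"jaw": 0.4,"linear": [0.0344,-0.0265,-0.015],"twist": 1.35},{"jaw": 0.4,"linear": [0.0344,-0.0265,-0.015],"twist": 1.35},{"jaw": 0.4,"linear": [0.0344,-0.0265,-0.015],"twist": 1.35},{"jaw": 0.4,"linear": [0.0344,-0.0265,-0.015],"twist": 1.35},{"jaw": 0.4,"linear": [0,0,0],"twist": 0},{"jaw": 0.4,"linear": [0,0,0],"twist": 0},{"jaw": 0.4,"linear": [0,0,0],"twist": 0}]' --newtons 60

```text
time_s: 1.65
tcp_pos: [0.5222, 0.3623, 0.104]
orientation: [-0.343, -3.122, -0.0]
ft_force: [0.0, 0.2, 0.1]
finger_gap: 0.0512
finger_force: 0.0
```

Emit:
carry_out --targets '[{"jaw": 0.4,"linear": [0.001,-0.0006,-0.03],"twist": 0},{"jaw": 0.4,"linear": [0,0,-0.027],"twist": 0},{"jaw": 0.4,"linear": [0,0,-0.02],"twist": 0},{"jaw": 0.4,"linear": [0,0,0],"twist": 0},{"jaw": 0.4,"linear": [0,0,0],"twist": 0},{"jaw": 1,"linear": [0,0,0],"twist": 0},{"jaw": 1,"linear": [0,0,0],"twist": 0},{"jaw": 1,"linear": [0,0,0],"twist": 0},{"jaw": 1,"linear": [0,0,0],"twist": 0},{"jaw": 1,"linear": [0,0,0],"twist": 0},{"jaw": 1,"linear": [0,0,0],"twist": 0},{"jaw": 1,"linear": [0,0,0],"twist": 0}]'

```text
time_s: 2.85
tcp_pos: [0.524, 0.3611, 0.0268]
orientation: [-0.344, -3.123, 0.0]
ft_force: [0.5, -0.1, -0.1]
finger_gap: -0.0004
finger_force: 0.0
```

```bash
python3 - <<'E'
from h import *
T=grab('top');S=grab('scene')
a=cv2.resize(T['img'][180:255,70:170],(800,600)[:2] and (400,300));b=cv2.resize(S['img'][160:250,360:480],(400,300))
cv2.imwrite('pics/g1.png',np.hstack([a,b])[:,:,::-1])
p=telemetry.observe()['tcp_pos'];print(p,proj(T,[p]),proj(S,[p]))
E
```

```text
[0.52400506 0.36107635 0.02672137] [[110.18531055 222.33755139]] [[411.65251248 214.48355823]]
```

View pics/g1.png

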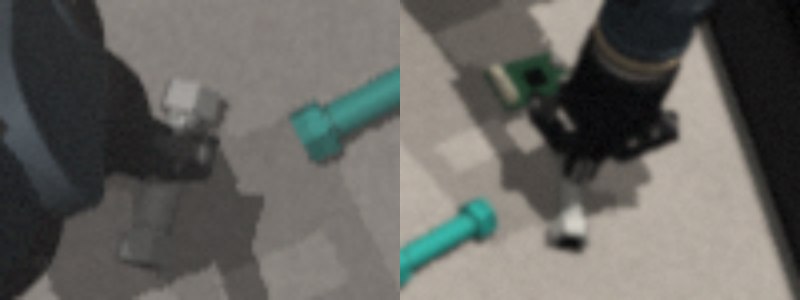

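The crop shows the jaws shut with the tips apparently on top of the tube (scene px about 414,211) and the spanner unmoved. I'll zoom in to see where the tips really are.

```bash
python3 - <<'E'
from h import *
T=grab('top');S=grab('scene')
a=cv2.resize(T['img'][195:255,90:145],(400,436),interpolation=cv2.INTER_CUBIC);b=cv2.resize(S['img'][180:240,385:440],(400,436),interpolation=cv2.INTER_CUBIC)
o=telemetry.observe();p=o['tcp_pos']
for d,im,x0,y0 in((T,a,90,195),(S,b,385,180)):
    for dz,c in((0,(255,0,0)),(-.025,(0,255,0)),(.04,(0,0,255))):
        u=proj(d,[p+[0,0,dz]])[0];q=((u-[x0,y0]+.5)*400/55).astype(int);print(dz,u,q)
        cv2.circle(im,tuple(int(i) for i in q),3,c,1)
im=np.hstack([a,b]).astype(float);im=np.clip(im*1.8,0,255).astype(np.uint8)
cv2.imwrite('pics/g2.png',im[:,:,::-1]);print(o['tau'],o['qpos'])
E
```

```text
0 [110.18203876 222.33902879] [150 202]
-0.025 [113.4424703  224.45008714] [174 217]
0.04 [104.67896936 218.77601958] [110 176]
0 [411.65482272 214.4828163 ] [197 254]
-0.025 [409.45749358 219.19384393] [181 288]
0.04 [415.32387977 206.59290808] [224 197]
[-6.43607927e-03 -4.90739572e+01 -1.14504853e+01 -3.61806842e-04
  1.41747543e-03  9.59769949e-06] [ 4.28039762e-01  8.00187497e-01  1.53212182e+00  3.80458017e-06
  8.09454390e-01 -9.23366434e-01]
```

View pics/g2.png

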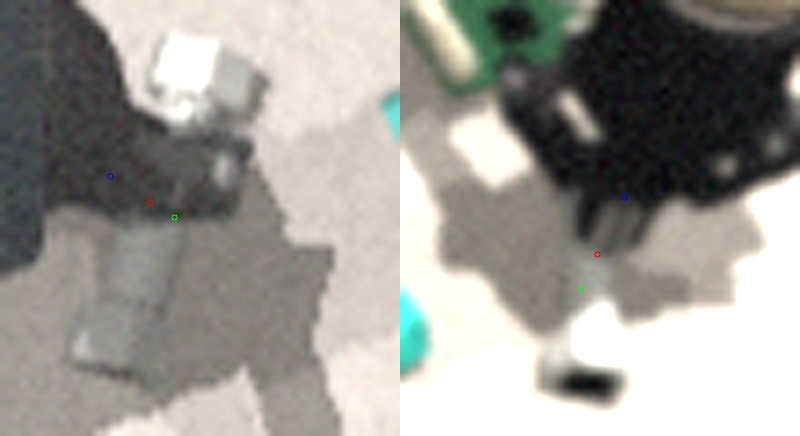

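The tips are closed, with only about 5 mm showing between them. In the scene view they end at px (413,213.6), which is roughly tube-top height. So the tips stand higher than the stated 25 mm ahead of the TCP. I'll open and feel downward gently.

Emit:
carry_out --targets '[{"jaw": 0.4,"linear": [0,0,0.005],"twist": 0},{"jaw": 0.4,"linear": [0,0,0],"twist": 0},{"jaw": 0.4,"linear": [0,0,0],"twist": 0},{"jaw": 0.4,"linear": [0,0,0],"twist": 0},{"jaw": 0.4,"linear": [0,0,0],"twist": 0},{"jaw": 0.4,"linear": [0,0,-0.005],"twist": 0},{"jaw": 0.4,"linear": [0,0,-0.003],"twist": 0},{"jaw": 0.4,"linear": [0,0,-0.003],"twist": 0},{"jaw": 0.4,"linear": [0,0,0],"twist": 0}]'

```text
time_s: 3.95
tcp_pos: [0.5235, 0.3609, 0.02]
orientation: [-0.344, -3.121, 0.001]
ft_force: [-0.0, 0.4, -0.4]
finger_gap: 0.0514
finger_force: 0.0
```

Emit:
carry_out --targets '[{"jaw": 0.4,"linear": [0,0,-0.002],"twist": 0},{"jaw": 0.4,"linear": [0,0,-0.002],"twist": 0},{"jaw": 0.4,"linear": [0,0,-0.002],"twist": 0},{"jaw": 0.4,"linear": [0,0,0],"twist": 0}]'

```text
time_s: 4.35
tcp_pos: [0.5238, 0.361, 0.0145]
orientation: [-0.344, -3.122, 0.001]
ft_force: [-0.2, 0.3, 0.8]
finger_gap: 0.0515
finger_force: 0.0
```

Emit:
carry_out --targets '[{"jaw": 0.4,"linear": [0,0,-0.002],"twist": 0},{"jaw": 0.4,"linear": [0,0,-0.002],"twist": 0},{"jaw": 0.4,"linear": [0,0,-0.002],"twist": 0},{"jaw": 0.4,"linear": [0,0,0],"twist": 0}]'

```text
time_s: 4.75
tcp_pos: [0.5238, 0.361, 0.0085]
orientation: [-0.344, -3.122, 0.001]
ft_force: [0.2, 0.5, 0.5]
finger_gap: 0.0512
finger_force: 0.0
```

Emit:
carry_out --targets '[{"jaw": 0.4,"linear": [0,0,-0.002],"twist": 0},{"jaw": 0.4,"linear": [0,0,-0.002],"twist": 0},{"jaw": 0.4,"linear": [0,0,0],"twist": 0},{"jaw": 1,"linear": [0,0,0],"twist": 0},{"jaw": 1,"linear": [0,0,0],"twist": 0},{"jaw": 1,"linear": [0,0,0],"twist": 0},{"jaw": 1,"linear": [0,0,0],"twist": 0},{"jaw": 1,"linear": [0,0,0],"twist": 0},{"jaw": 1,"linear": [0,0,0],"twist": 0}]'

```text
time_s: 5.65
tcp_pos: [0.5241, 0.3613, 0.0052]
orientation: [0.344, 3.122, 0.0]
ft_force: [-1.4, -0.5, 4.2]
finger_gap: 0.0194
finger_force: 59.1
```

It gripped, but at 19.4 mm on a 22 mm tube with +4 N upward, so the pads are probably on its upper half. I'll open and go deeper by feel.

Emit:
carry_out --targets '[{"jaw": 0.4,"linear": [0,0,0],"twist": 0},{"jaw": 0.4,"linear": [0,0,0],"twist": 0},{"jaw": 0.4,"linear": [0,0,0],"twist": 0},{"jaw": 0.4,"linear": [0,0,-0.002],"twist": 0},{"jaw": 0.4,"linear": [0,0,-0.002],"twist": 0},{"jaw": 0.4,"linear": [0,0,-0.001],"twist": 0},{"jaw": 0.4,"linear": [0,0,0],"twist": 0}]'

```text
time_s: 6.35
tcp_pos: [0.5238, 0.361, -0.0006]
orientation: [-0.344, -3.122, 0.001]
ft_force: [1.0, 0.5, 0.2]
finger_gap: 0.0512
finger_force: 0.0
```

Emit:
carry_out --targets '[{"jaw": 0.4,"linear": [0,0,-0.002],"twist": 0},{"jaw": 0.4,"linear": [0,0,-0.002],"twist": 0},{"jaw": 0.4,"linear": [0,0,-0.002],"twist": 0},{"jaw": 0.4,"linear": [0,0,0],"twist": 0}]'

```text
time_s: 6.75
tcp_pos: [0.5237, 0.361, -0.0066]
orientation: [-0.344, -3.122, 0.001]
ft_force: [0.3, -0.0, -0.8]
finger_gap: 0.0512
finger_force: 0.0
```

Emit:
carry_out --targets '[{"jaw": 1,"linear": [0,0,0],"twist": 0},{"jaw": 1,"linear": [0,0,0],"twist": 0},{"jaw": 1,"linear": [0,0,0],"twist": 0},{"jaw": 1,"linear": [0,0,0],"twist": 0},{"jaw": 1,"linear": [0,0,0],"twist": 0}]'

```text
time_s: 7.25
tcp_pos: [0.5242, 0.3613, -0.0059]
orientation: [0.344, 3.122, 0.001]
ft_force: [-0.1, 0.9, 1.2]
finger_gap: 0.0201
finger_force: 58.8
```

Now a firm grip: the gap barely changed while the upward force fell to 1 N. Moves are relative, so the z-offset in the reading doesn't matter. I'll raise the grip, lift and carry towards clip_l.

Emit:
carry_out --targets '[{"jaw": 1,"linear": [0,0,0],"twist": 0},{"jaw": 1,"linear": [0,0,0],"twist": 0},{"jaw": 1,"linear": [0,0,0.02],"twist": 0},{"jaw": 1,"linear": [0,0,0.04],"twist": 0},{"jaw": 1,"linear": [0,0,0.04],"twist": 0},{"jaw": 1,"linear": [0,-0.02,0],"twist": 0.5},{"jaw": 1,"linear": [0.0005,-0.045,0],"twist": 0.5},{"jaw": 1,"linear": [0.0005,-0.045,0],"twist": 0.5},{"jaw": 1,"linear": [0.0005,-0.045,0],"twist": 0.5},{"jaw": 1,"linear": [0.0005,-0.045,0],"twist": 0.5},{"jaw": 1,"linear": [0.0005,-0.045,0],"twist": 0.5},{"jaw": 1,"linear": [0.0005,-0.045,0],"twist": 0.5},{"jaw": 1,"linear": [0.0005,-0.045,0],"twist": 0.5},{"jaw": 1,"linear": [0.0005,-0.045,0],"twist": 0.5},{"jaw": 1,"linear": [0.0005,-0.045,0],"twist": 0.5},{"jaw": 1,"linear": [0,-0.0227,0],"twist": 0.5},{"jaw": 1,"linear": [0,0,0],"twist": 0},{"jaw": 1,"linear": [0,0,0],"twist": 0},{"jaw": 1,"linear": [0,0,0],"twist": 0}]' --newtons 100

```text
time_s: 9.15
tcp_pos: [0.5277, -0.0853, 0.0934]
orientation: [-0.192, -3.134, -0.001]
ft_force: [0.5, -0.5, -1.4]
finger_gap: 0.0187
finger_force: 98.2
```

```bash
cat > chk.py <<'E'
from h import *
import sys
T=grab('top');S=grab('scene');o=telemetry.observe();p=o['tcp_pos']
a=np.radians(-7.05);ax=np.array([np.cos(a),np.sin(a),0])
L=float(sys.argv[1])/2;z=p[2]+.021
c=np.array([p[0],p[1],z]);out=[]
for d in(T,S):
    u=proj(d,[c-ax*L,c,c+ax*L]);x0,y0=(u[1]-[35,42]).astype(int)
    im=cv2.resize(d['img'][y0:y0+84,x0:x0+70],(400,480),interpolation=cv2.INTER_CUBIC);im=np.clip(im*1.4,0,255).astype(np.uint8)
    print('panel origin',x0,y0,'scale',400/70,u.round(1).tolist())
    for q in u: cv2.circle(im,tuple(int(i) for i in (q-[x0,y0]+.5)*400/70),3,(255,0,0),1)
    out.append(im)
cv2.imwrite(sys.argv[2],np.hstack(out)[:,:,::-1])
E
python3 chk.py .112 pics/c1.png
```

```text
panel origin 262 169 scale 5.714285714285714 [[295.0, 236.2], [297.7, 211.8], [300.4, 187.8]]
panel origin 222 160 scale 5.714285714285714 [[259.6, 186.6], [257.2, 202.9], [254.6, 220.3]]
```

View pics/c1.png

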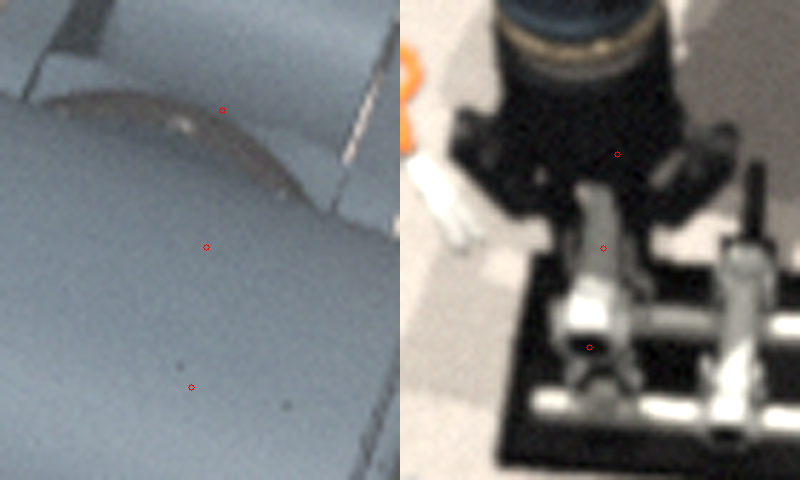

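The top view is occluded. In the scene view the spanner's far end face, at panel (588,347), coincides with the prediction, so there is no slip and it is level over the right-hand clip. Lowering to just above the springs, then pressing.

Emit:
carry_out --targets '[{"jaw": 1,"linear": [0.0008,-0.0009,-0.02],"twist": 0},{"jaw": 1,"linear": [0,0,-0.02],"twist": 0},{"jaw": 1,"linear": [0,0,-0.01],"twist": 0},{"jaw": 1,"linear": [0,0,-0.004],"twist": 0},{"jaw": 1,"linear": [0,0,-0.004],"twist": 0},{"jaw": 1,"linear": [0,0,0],"twist": 0}]'

```text
time_s: 9.85
tcp_pos: [0.5296, -0.0868, 0.0367]
orientation: [0.194, 3.135, 0.001]
ft_force: [0.1, 1.1, 0.6]
finger_gap: 0.0193
finger_force: 98.4
```

Emit:
carry_out --targets '[{"jaw": 1,"linear": [-0.0008,0.0004,-0.003],"twist": 0},{"jaw": 1,"linear": [0,0,-0.003],"twist": 0},{"jaw": 1,"linear": [0,0,-0.003],"twist": 0},{"jaw": 1,"linear": [0,0,0],"twist": 0}]'

```text
time_s: 10.25
tcp_pos: [0.5299, -0.0871, 0.0273]
orientation: [0.194, 3.132, -0.001]
ft_force: [2.1, 1.1, -1.3]
finger_gap: 0.0189
finger_force: 98.3
```

Emit:
carry_out --targets '[{"jaw": 1,"linear": [0,0,-0.003],"twist": 0},{"jaw": 1,"linear": [0,0,-0.003],"twist": 0},{"jaw": 1,"linear": [0,0,-0.002],"twist": 0},{"jaw": 1,"linear": [0,0,0],"twist": 0},{"jaw": 1,"linear": [0,0,0],"twist": 0}]'

```text
time_s: 10.75
tcp_pos: [0.5284, -0.0869, 0.02]
orientation: [0.193, 3.136, -0.0]
ft_force: [-1.3, 1.6, 11.1]
finger_gap: 0.0192
finger_force: 99.8
```

Emit:
carry_out --targets '[{"jaw": 1,"linear": [0,0,-0.001],"twist": 0},{"jaw": 1,"linear": [0,0,-0.001],"twist": 0},{"jaw": 1,"linear": [0,0,0],"twist": 0}]'

```text
time_s: 11.05
tcp_pos: [0.5285, -0.087, 0.0198]
orientation: [0.193, 3.135, -0.001]
ft_force: [-4.0, 2.9, 26.1]
finger_gap: 0.0189
finger_force: 101.3
```

Stiff at 26 N at exactly the seated height, so it is on its saddles. Releasing and lifting.

Emit:
carry_out --targets '[{"jaw": 1,"linear": [0,0,0.002],"twist": 0},{"jaw": 0.55,"linear": [0,0,0],"twist": 0},{"jaw": 0.55,"linear": [0,0,0],"twist": 0},{"jaw": 0.55,"linear": [0,0,0],"twist": 0},{"jaw": 0.55,"linear": [0,0,0],"twist": 0},{"jaw": 0.55,"linear": [0,0,0.02],"twist": 0},{"jaw": 0.55,"linear": [0,0,0.04],"twist": 0},{"jaw": 0.55,"linear": [0,0,0.04],"twist": 0},{"jaw": 0.5,"linear": [0.01,-0.045,0],"twist": 2.5},{"jaw": 0.5,"linear": [0.01,-0.045,0],"twist": 2.5},{"jaw": 0.5,"linear": [0.01,-0.045,0],"twist": 2.5},{"jaw": 0.5,"linear": [0.01,-0.045,0],"twist": 2.5},{"jaw": 0.5,"linear": [0.008,-0.045,0],"twist": 2.7},{"jaw": 0.5,"linear": [0,-0.0128,0],"twist": 0},{"jaw": 0.5,"linear": [0,0,0],"twist": 0},{"jaw": 0.5,"linear": [0,0,0],"twist": 0}]'

```text
time_s: 12.65
tcp_pos: [0.5755, -0.3233, 0.118]
orientation: [0.154, -3.136, -0.004]
ft_force: [0.2, 0.1, -0.8]
finger_gap: 0.0425
finger_force: 0.0
```

```bash
cat > shift.py <<'E'
from h import *
for n,reg in(('top',{'left end':(218,188,38,46),'midspanner':(258,190,24,46)}),('scene',{'left end':(296,204,26,42),'midspanner':(272,198,20,40)})):
    ref=cv2.imread(f'pics/{n}0.png');im=grab(n)['img'][:,:,::-1]
    for k,(x,y,w,h) in reg.items():
        big=lambda a:cv2.resize(a,None,fx=8,fy=8,interpolation=cv2.INTER_CUBIC)
        t=big(np.ascontiguousarray(ref[y:y+h,x:x+w]));s=big(np.ascontiguousarray(im[y-6:y+h+6,x-6:x+w+6]))
        q=cv2.matchTemplate(s,t,cv2.TM_CCOEFF_NORMED);_,v,_,l=cv2.minMaxLoc(q);print(n,k,'shift px',l[0]/8-6,l[1]/8-6,'score',round(v,3))
E
python3 shift.py
```

```text
top left end shift px -0.125 -0.375 score 0.516
top midspanner shift px 6.0 4.625 score 0.203
scene left end shift px 0.0 0.0 score 0.999
scene midspanner shift px 0.0 0.0 score 0.999
```

Emit:
carry_out --targets '[{"jaw": 0.5,"linear": [0.0013,-0.0014,-0.03],"twist": 0},{"jaw": 0.5,"linear": [0,0,-0.04],"twist": 0},{"jaw": 0.5,"linear": [0,0,-0.03],"twist": 0},{"jaw": 0.5,"linear": [0,0,-0.015],"twist": 0},{"jaw": 0.5,"linear": [0,0,-0.005],"twist": 0},{"jaw": 0.5,"linear": [0,0,-0.004],"twist": 0},{"jaw": 0.5,"linear": [0,0,-0.003],"twist": 0},{"jaw": 0.5,"linear": [0,0,0],"twist": 0}]'

```text
time_s: 13.55
tcp_pos: [0.5785, -0.3267, -0.0071]
orientation: [-0.155, 3.136, -0.002]
ft_force: [0.3, 0.1, -0.5]
finger_gap: 0.0427
finger_force: 0.0
```

Emit:
carry_out --targets '[{"jaw": 0.5,"linear": [-0.0015,0.0019,-0.0015],"twist": 0},{"jaw": 0.5,"linear": [0,0,-0.0015],"twist": 0},{"jaw": 0.5,"linear": [0,0,0],"twist": 0},{"jaw": 0.5,"linear": [0,0,0],"twist": 0}]' --newtons 60

```text
time_s: 13.95
tcp_pos: [0.5767, -0.3246, -0.0093]
orientation: [-0.154, 3.137, -0.001]
ft_force: [-0.9, 1.7, 7.1]
finger_gap: 0.0427
finger_force: 3.6
```

Emit:
carry_out --targets '[{"jaw": 0.5,"linear": [0,0,0.003],"twist": 0},{"jaw": 0.5,"linear": [0,0,0.001],"twist": 0},{"jaw": 1,"linear": [0,0,0],"twist": 0},{"jaw": 1,"linear": [0,0,0],"twist": 0},{"jaw": 1,"linear": [0,0,0],"twist": 0},{"jaw": 1,"linear": [0,0,0],"twist": 0},{"jaw": 1,"linear": [0,0,0],"twist": 0},{"jaw": 1,"linear": [0,0,0],"twist": 0},{"jaw": 1,"linear": [0,0,0],"twist": 0}]'

```text
time_s: 14.85
tcp_pos: [0.5765, -0.3245, -0.0069]
orientation: [-0.154, 3.137, -0.001]
ft_force: [-1.0, -0.0, 4.8]
finger_gap: 0.0112
finger_force: 59.5
```

Emit:
carry_out --targets '[{"jaw": 1,"linear": [0,0,0],"twist": 0},{"jaw": 1,"linear": [0,0,0],"twist": 0},{"jaw": 1,"linear": [0,0,0.02],"twist": 0},{"jaw": 1,"linear": [0,0,0.04],"twist": 0},{"jaw": 1,"linear": [0,0,0.04],"twist": 0},{"jaw": 1,"linear": [-0.003,0.025,0],"twist": -1.25},{"jaw": 1,"linear": [-0.004,0.045,0],"twist": -1.5},{"jaw": 1,"linear": [-0.004,0.045,0],"twist": -1.5},{"jaw": 1,"linear": [-0.004,0.045,0],"twist": -1.5},{"jaw": 1,"linear": [-0.004,0.045,0],"twist": -1.5},{"jaw": 1,"linear": [-0.004,0.045,0],"twist": -1.5},{"jaw": 1,"linear": [-0.004,0.045,0],"twist": -1.5},{"jaw": 1,"linear": [-0.004,0.045,0],"twist": -1.5},{"jaw": 1,"linear": [-0.0024,0.0257,0],"twist": -1.0},{"jaw": 1,"linear": [0,0,0],"twist": 0},{"jaw": 1,"linear": [0,0,0],"twist": 0},{"jaw": 1,"linear": [0,0,0],"twist": 0},{"jaw": 1,"linear": [0,0,0],"twist": 0}]' --newtons 100

```text
time_s: 16.65
tcp_pos: [0.5433, 0.04, 0.0926]
orientation: [0.198, 3.135, -0.0]
ft_force: [-0.5, -0.1, -1.0]
finger_gap: 0.0104
finger_force: 98.0
```

Emit:
carry_out --targets '[{"jaw": 1,"linear": [0.0003,0.0005,-0.02],"twist": 0},{"jaw": 1,"linear": [0,0,-0.02],"twist": 0},{"jaw": 1,"linear": [0,0,-0.009],"twist": 0},{"jaw": 1,"linear": [0,0,-0.004],"twist": 0},{"jaw": 1,"linear": [0,0,0],"twist": 0},{"jaw": 1,"linear": [0,0,0],"twist": 0}]'

```text
time_s: 17.25
tcp_pos: [0.5438, 0.0415, 0.0403]
orientation: [0.196, 3.134, -0.0]
ft_force: [0.3, -0.6, -0.7]
finger_gap: 0.0101
finger_force: 98.0
```

Emit:
carry_out --targets '[{"jaw": 1,"linear": [0,0,-0.003],"twist": 0},{"jaw": 1,"linear": [0,0,-0.003],"twist": 0},{"jaw": 1,"linear": [0,0,-0.003],"twist": 0},{"jaw": 1,"linear": [0,0,0],"twist": 0}]'

```text
time_s: 17.65
tcp_pos: [0.5436, 0.0415, 0.0316]
orientation: [0.194, 3.134, -0.001]
ft_force: [-0.7, -0.6, 4.3]
finger_gap: 0.0103
finger_force: 98.9
```

Emit:
carry_out --targets '[{"jaw": 1,"linear": [0,-0.0006,-0.003],"twist": 0},{"jaw": 1,"linear": [0,0,-0.003],"twist": 0},{"jaw": 1,"linear": [0,0,-0.003],"twist": 0},{"jaw": 1,"linear": [0,0,0],"twist": 0}]'

```text
time_s: 18.05
tcp_pos: [0.5439, 0.0412, 0.0216]
orientation: [0.195, 3.134, -0.0]
ft_force: [1.1, -0.2, -0.3]
finger_gap: 0.0106
finger_force: 98.1
```

Force dropped to 0 at axis about 39.5 mm, so it has snapped past the lips. Pressing on to the saddles.

Emit:
carry_out --targets '[{"jaw": 1,"linear": [0,0,-0.002],"twist": 0},{"jaw": 1,"linear": [0,0,-0.001],"twist": 0},{"jaw": 1,"linear": [0,0,-0.001],"twist": 0},{"jaw": 1,"linear": [0,0,0],"twist": 0}]'

```text
time_s: 18.45
tcp_pos: [0.5433, 0.0413, 0.019]
orientation: [0.194, 3.135, -0.0]
ft_force: [-2.5, -0.2, 10.0]
finger_gap: 0.0104
finger_force: 99.1
```

Emit:
carry_out --targets '[{"jaw": 1,"linear": [0,0,-0.001],"twist": 0},{"jaw": 1,"linear": [0,0,0],"twist": 0},{"jaw": 1,"linear": [0,0,0.002],"twist": 0},{"jaw": 0.55,"linear": [0,0,0],"twist": 0},{"jaw": 0.55,"linear": [0,0,0],"twist": 0},{"jaw": 0.55,"linear": [0,0,0],"twist": 0},{"jaw": 0.55,"linear": [0,0,0],"twist": 0},{"jaw": 0.55,"linear": [0,0,0.02],"twist": 0},{"jaw": 0.55,"linear": [0,0,0.04],"twist": 0},{"jaw": 0.55,"linear": [0,0,0.04],"twist": 0},{"jaw": 0.55,"linear": [-0.04,0.02,0],"twist": 0},{"jaw": 0.55,"linear": [-0.04,0.02,0],"twist": 0},{"jaw": 0.55,"linear": [-0.02,0.04,0],"twist": 0},{"jaw": 0.55,"linear": [0,0.04,0],"twist": 0},{"jaw": 0.55,"linear": [0,0.04,0],"twist": 0},{"jaw": 0.55,"linear": [0,0.04,0],"twist": 0},{"jaw": 0.55,"linear": [0,0,0],"twist": 0}]'

```text
time_s: 20.15
tcp_pos: [0.4434, 0.2453, 0.1189]
orientation: [0.186, 3.134, 0.003]
ft_force: [0.2, -0.6, -0.6]
finger_gap: 0.0385
finger_force: 0.0
```

```bash
python3 shift.py; python3 - <<'E'
from h import *
T=grab('top');S=grab('scene')
a=cv2.resize(T['img'][105:275,205:345],(494,600),interpolation=cv2.INTER_CUBIC)
b=cv2.resize(S['img'][170:310,215:335],(306,357),interpolation=cv2.INTER_CUBIC)
im=np.zeros((600,800,3),np.uint8);im[:,:494]=a;im[:357,494:]=b
cv2.imwrite('pics/bay.png',np.clip(im*1.2,0,255).astype(np.uint8)[:,:,::-1]);print(telemetry.observe()['tcp_pos'])
E
```

```text
top left end shift px -0.125 0.0 score 0.766
top midspanner shift px 0.0 0.0 score 0.998
scene left end shift px 0.0 -0.125 score 0.858
scene midspanner shift px 0.0 0.0 score 0.999
[0.44279452 0.2403984  0.11854761]
```

View pics/bay.png

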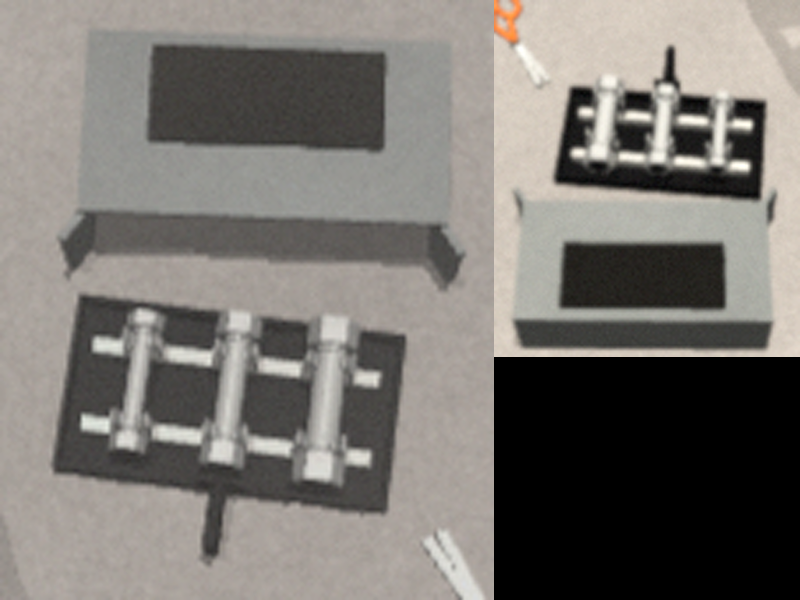

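The picture shows all three spanners down in their clips: small left, middle, large right. The bay's roof front edge runs from panel (80,211) to (451,222) in the top view, and (26,200) to (277,200) in the scene view. Computing the bay pose and the push path.

```bash
python3 - <<'E'
from h import *
T=grab('top');S=grab('scene')
tp=lambda p:(np.array(p)+.5)/3.529-.5+[205,105]
sp=lambda p:(np.array(p)+.5)/2.55-.5+[215,170]
for d,u in((T,tp([(80,211),(451,222),(88,31),(452,40)])),(S,sp([(277,200),(26,200),(278,321),(22,321)]))):
    Q=onz(d,u,.075)[:,:2];yw=[np.degrees(np.arctan2(-(a-b)[0],(a-b)[1])).round(2) for a,b in((Q[0],Q[1]),(Q[2],Q[3]))]
    print(Q.round(4).tolist(),'front mid',Q[:2].mean(0).round(4),'yaw',yw,'w',np.linalg.norm(Q[0]-Q[1]).round(4),'depth',np.linalg.norm(Q[:2].mean(0)-Q[2:].mean(0)).round(4))
# tray: fin and corners. top panel: front corners (55,471),(386,511) z=0; rear corners (80,296),(405,336) z=.018; fin tip (208,560) z~.05, fin root (220,487)
F=onz(T,tp([(55,471),(386,511)]),0);B=onz(T,tp([(80,296),(405,336)]),.018)
print('front',F[:,:2].round(4).tolist(),'rear',B[:,:2].round(4).tolist(),'mid',((F.mean(0)+B.mean(0))/2).round(4),'yaw',[np.degrees(np.arctan2(-(a-b)[0],(a-b)[1])).round(2) for a,b in(F,B)])
F=onz(S,sp([(766-494,101),(569-494,88)]),.018);B=onz(S,sp([(760-494,196),(556-494,183)]),0)
print('scene front',F[:,:2].round(4).tolist(),'rear',B[:,:2].round(4).tolist(),'mid',((F.mean(0)+B.mean(0))/2).round(4))
print('fin',onz(T,tp([(210,556),(216,500)]),.052).round(4).tolist())
E
```

```text
[[0.6531, 0.0781], [0.6447, -0.1711], [0.7833, 0.0749], [0.7762, -0.1758]] front mid [ 0.6489 -0.0465] yaw [np.float64(-1.93), np.float64(-1.62)] w 0.2493 depth 0.1309
[[0.6517, 0.0851], [0.642, -0.1722], [0.7834, 0.0738], [0.7748, -0.1706]] front mid [ 0.6469 -0.0435] yaw [np.float64(-2.16), np.float64(-2.02)] w 0.2575 depth 0.1323
front [[0.4894, 0.0992], [0.4606, -0.1293]] rear [[0.61, 0.0825], [0.5805, -0.1437]] mid [ 0.5351 -0.0228  0.009 ] yaw [np.float64(-7.18), np.float64(-7.43)]
scene front [[0.4891, 0.0995], [0.4614, -0.1293]] rear [[0.6045, 0.0835], [0.5791, -0.1435]] mid [ 0.5336 -0.0224  0.009 ]
fin [[0.4233, -0.009, 0.052], [0.4603, -0.0129, 0.052]]
```

Bay mouth is at about (0.648, -0.046), yaw -1.9°. Tray centre is at (0.5345, -0.0225), yaw -7.25°. Fin grip point is at about (0.445, -0.011). Moving to the fin.

Emit:
carry_out --targets '[{"jaw": 0.55,"linear": [0.0024,-0.0415,0],"twist": 0},{"jaw": 0.55,"linear": [0,-0.042,0],"twist": 0},{"jaw": 0.55,"linear": [0,-0.042,0],"twist": 0},{"jaw": 0.55,"linear": [0,-0.042,0],"twist": 0},{"jaw": 0.55,"linear": [0,-0.042,0],"twist": 0},{"jaw": 0.55,"linear": [0,-0.042,0],"twist": 0},{"jaw": 0.55,"linear": [0,0,-0.01],"twist": 0},{"jaw": 0.55,"linear": [0,0,0],"twist": 0},{"jaw": 0.55,"linear": [0,0,0],"twist": 0},{"jaw": 0.55,"linear": [0,0,0],"twist": 0},{"jaw": 0.55,"linear": [0,0,0],"twist": 0}]' --newtons 70

```text
time_s: 21.55
tcp_pos: [0.4455, -0.0091, 0.109]
orientation: [-0.192, -3.136, -0.0]
ft_force: [-0.4, 0.8, 0.2]
finger_gap: 0.0384
finger_force: 0.0
```

Emit:
carry_out --targets '[{"jaw": 0.55,"linear": [0,-0.002,-0.03],"twist": -0.2},{"jaw": 0.55,"linear": [0,0,-0.035],"twist": 0},{"jaw": 0.55,"linear": [0,0,-0.022],"twist": 0},{"jaw": 0.55,"linear": [0,0,-0.01],"twist": 0},{"jaw": 0.55,"linear": [0,0,0],"twist": 0},{"jaw": 0.55,"linear": [0,0,0],"twist": 0},{"jaw": 1,"linear": [0,0,0],"twist": 0},{"jaw": 1,"linear": [0,0,0],"twist": 0},{"jaw": 1,"linear": [0,0,0],"twist": 0},{"jaw": 1,"linear": [0,0,0],"twist": 0},{"jaw": 1,"linear": [0,0,0],"twist": 0},{"jaw": 1,"linear": [0,0,0],"twist": 0}]'

```text
time_s: 22.75
tcp_pos: [0.4463, -0.0122, 0.013]
orientation: [0.199, 3.133, -0.001]
ft_force: [0.6, 2.4, 5.4]
finger_gap: 0.0089
finger_force: 68.7
```

Emit:
carry_out --targets '[{"jaw": 1,"linear": [0.002,-0.0048,0],"twist": 0.9},{"jaw": 1,"linear": [0.002,-0.0048,0],"twist": 0.9},{"jaw": 1,"linear": [0.002,-0.0048,0],"twist": 0.9},{"jaw": 1,"linear": [0.002,-0.0048,0],"twist": 0.9},{"jaw": 1,"linear": [0.0025,-0.0048,0],"twist": 0.9},{"jaw": 1,"linear": [0.0025,-0.0048,0],"twist": 0.9},{"jaw": 1,"linear": [0,0,0],"twist": 0},{"jaw": 1,"linear": [0,0,0],"twist": 0},{"jaw": 1,"linear": [0,0,0],"twist": 0}]'

```text
time_s: 23.65
tcp_pos: [0.4525, -0.0381, 0.013]
orientation: [-0.045, -3.131, -0.005]
ft_force: [-8.7, 8.1, 14.0]
finger_gap: 0.009
finger_force: 70.9
```

```bash
cat > tr.py <<'E'
from h import *
S=grab('scene');o=telemetry.observe()
box=(215,185,120,60);c,g,h=traymask(S,box,75)
p=h[:,0].astype(float)
# side edges of the tray (left/right in the picture) and of the bay roof, by line fits at rows
m=np.zeros(g.shape,np.uint8);cv2.fillConvexPoly(m,h,1)
ys=np.arange(p[:,1].min()+25,p[:,1].max()-25,4).astype(int)
ed=[]
for f in(np.min,np.max):
    q=np.array([[f(np.where(m[y])[0]),y] for y in ys],float);P=np.polyfit(q[:,1],q[:,0],1);ed.append([[np.polyval(P,y),y] for y in(ys[0],ys[-1])])
E=[onz(S,back(e,box),.009)[:,:2] for e in ed]
print('tray right(-y) side',E[0].round(4).tolist(),'left side',E[1].round(4).tolist(),'yaw',[np.degrees(np.arctan2(*(e[1]-e[0])[::-1])).round(2) for e in E])
mid=(E[0].mean(0)+E[1].mean(0))/2;print('tray midline pt',mid.round(4),'width',np.linalg.norm(E[0].mean(0)-E[1].mean(0)).round(4))
print('hull rows px',back([[0,p[:,1].min()],[0,p[:,1].max()]],box)[:,1], 'approx',back(cv2.approxPolyDP(h,10,True)[:,0],box).round(1).tolist())
# roof edges
G=S['img'].astype(float).mean(2);
for n,xs in(('left',(216,240)),('right',(305,330))):
    r_=[]
    for y in range(256,290,3):
        w=cv2.GaussianBlur(G[y-1:y+2,xs[0]:xs[1]].mean(0)[None],(3,1),0)[0];gr=np.diff(w);i=np.argmin(gr) if n=='left' else np.argmax(gr);r_.append((xs[0]+i+.5,y))
    Q=onz(S,r_,.075)[:,:2];print(n,Q[[0,-1]].round(4).tolist(),np.median(Q[:,1]).round(4))
print(o['tcp_pos'],o['orientation'],o['ft_force'])
E
python3 tr.py
```

```text
tray right(-y) side [[0.4061, -0.0871], [0.5743, -0.0958]] left side [[0.4112, 0.0399], [0.5786, 0.0143]] yaw [np.float64(-2.95), np.float64(-8.72)]
tray midline pt [ 0.4925 -0.0322] width 0.1186
hull rows px [184.625 244.375] approx [[299.1, 184.6], [293.4, 244.4], [256.4, 244.4], [259.9, 184.6]]
left [[0.6652, -0.1748], [0.7573, -0.1734]] -0.1725
right [[0.675, 0.086], [0.7645, 0.0332]] 0.0363
[ 0.45259527 -0.03817845  0.0129806 ] [-0.04527994 -3.13061241 -0.00517035] [-8.29189219  7.20772361 14.71224868]
```

Emit:
carry_out --targets '[{"jaw": 1,"linear": [0,0,0.0015],"twist": 0},{"jaw": 1,"linear": [0,-0.003,0.0005],"twist": 0},{"jaw": 1,"linear": [0,0,0],"twist": 0},{"jaw": 1,"linear": [0,0,0],"twist": 0}]'

```text
time_s: 24.1
tcp_pos: [0.4577, -0.044, 0.0135]
orientation: [-0.053, -3.139, -0.001]
ft_force: [-2.4, 1.9, -4.0]
finger_gap: 0.0091
finger_force: 68.2
```

```bash
cat > tr2.py <<'E'
from h import *
S=grab('scene');o=telemetry.observe();p=o['tcp_pos'];v=o['orientation']
yaw=2*np.degrees(np.arctan2(v[1],v[0]))%360-180
G=cv2.resize(S['img'].mean(2),None,fx=4,fy=4,interpolation=cv2.INTER_CUBIC)
res=[]
for y in range(218,238,2):
    r_=G[4*y+2,4*225:4*335];d=np.where(r_<85)[0]
    res.append(((d[0]+.5)/4-.5+225,(d[-1]+.5)/4-.5+225,y))
res=np.array(res)
A=onz(S,res[:,[0,2]],.018)[:,:2];B=onz(S,res[:,[1,2]],.018)[:,:2]
for n,e in(('-y side',A),('+y side',B)):
    P=np.polyfit(e[:,0],e[:,1],1);print(n,e[[0,-1]].round(4).tolist(),'yaw',np.degrees(np.arctan(P[0])).round(2),'res',np.abs(np.polyval(P,e[:,0])-e[:,1]).max().round(4))
print('mid',((A+B)/2)[[0,-1]].round(4).tolist())
dy=np.radians(yaw+7.27-6.66);c=p[:2]+.0888*np.array([np.cos(dy),np.sin(dy)])
u=np.array([np.cos(np.radians(-1.9)),np.sin(np.radians(-1.9))]);d=c-[.648,-.0463]
print('tool',p.round(4),'tool axis yaw',yaw.round(2),'tray c',c.round(4),'bay x,y',d@u,d@[-u[1],u[0]],o['ft_force'].round(1))
E
python3 tr2.py
```

```text
-y side [[0.5098, -0.16], [0.5711, -0.1609]] yaw -1.22 res 0.0004
+y side [[0.5187, 0.0676], [0.5798, 0.0663]] yaw -1.6 res 0.0004
mid [[0.5143, -0.0462], [0.5754, -0.0473]]
tool [ 0.4577 -0.044   0.0135] tool axis yaw -1.93 tray c [ 0.5464 -0.046 ] bay x,y -0.10150427983267167 -0.0030813367959685875 [-2.5  0.4 -3.7]
```

Emit:
carry_out --targets '[{"jaw": 1,"linear": [0,0.002,0],"twist": 0},{"jaw": 1,"linear": [0,0.002,0],"twist": 0},{"jaw": 1,"linear": [0.001,0,0],"twist": 0},{"jaw": 1,"linear": [0,0,0],"twist": 0}]'

```text
time_s: 24.55
tcp_pos: [0.4599, -0.0401, 0.0137]
orientation: [0.053, 3.141, 0.0]
ft_force: [-1.2, -0.7, -6.5]
finger_gap: 0.0085
finger_force: 68.2
```

```bash
cat >> tr2.py <<'E'
# bay roof side edges in the same picture, z=.075
for n,a,b,pol in(('roof -y',214,236,1),('roof +y',308,328,-1)):
    q=[]
    for y in range(262,292,3):
        r_=G[4*y+2,4*a:4*b];w=cv2.GaussianBlur(r_[None],(9,1),0)[0];i=int(np.argmin(np.diff(w)*pol));q.append(((4*a+i+1)/4-.5,y))
    Q=onz(S,q,.075)[:,:2];P=np.polyfit(Q[:,0],Q[:,1],1);print(n,Q[[0,-1]].round(4).tolist(),'at .648',np.polyval(P,.648).round(4),'at .71',np.polyval(P,.71).round(4),'yaw',np.degrees(np.arctan(P[0])).round(2),'res',np.abs(np.polyval(P,Q[:,0])-Q[:,1]).max().round(4))
E
python3 tr2.py
```

```text
-y side [[0.51, -0.1556], [0.5712, -0.158]] yaw -2.05 res 0.0006
+y side [[0.5189, 0.0712], [0.5799, 0.0691]] yaw -2.5 res 0.0006
mid [[0.5144, -0.0422], [0.5756, -0.0445]]
tool [ 0.4599 -0.0402  0.0137] tool axis yaw -1.95 tray c [ 0.5487 -0.0422] bay x,y -0.09940518522586987 0.0007752729448914622 [-0.1 -1.4 -6.8]
roof -y [[0.6828, -0.1709], [0.7573, -0.174]] at .648 -0.1701 at .71 -0.1725 yaw -2.24 res 0.0014
roof +y [[0.692, 0.0773], [0.7662, 0.0749]] at .648 0.0796 at .71 0.0773 yaw -2.12 res 0.001
```

Emit:
carry_out --targets '[{"jaw": 1,"linear": [0,0.0012,-0.0007],"twist": -0.1},{"jaw": 1,"linear": [0.012,-0.0004,0],"twist": 0},{"jaw": 1,"linear": [0.012,-0.0004,0],"twist": 0},{"jaw": 1,"linear": [0.012,-0.0004,0],"twist": 0},{"jaw": 1,"linear": [0.012,-0.0005,0],"twist": 0},{"jaw": 1,"linear": [0.008,-0.0003,0],"twist": 0},{"jaw": 1,"linear": [0,0,0],"twist": 0}]'

```text
time_s: 25.3
tcp_pos: [0.5175, -0.041, 0.0132]
orientation: [0.054, 3.138, -0.001]
ft_force: [1.4, 0.9, -7.2]
finger_gap: 0.009
finger_force: 68.1
```

Emit:
carry_out --targets '[{"jaw": 1,"linear": [0.012,-0.0004,-0.0004],"twist": 0},{"jaw": 1,"linear": [0.012,-0.0004,0],"twist": 0},{"jaw": 1,"linear": [0.012,-0.0004,0],"twist": 0},{"jaw": 1,"linear": [0.012,-0.0004,0],"twist": 0},{"jaw": 1,"linear": [0,0,0],"twist": 0}]'

```text
time_s: 25.8
tcp_pos: [0.5646, -0.0425, 0.013]
orientation: [0.054, 3.139, -0.001]
ft_force: [1.6, 1.2, -0.8]
finger_gap: 0.0091
finger_force: 69.2
```

```bash
python3 tr2.py | grep tool
```

```text
tool [ 0.5646 -0.0425  0.013 ] tool axis yaw -1.99 tray c [ 0.6534 -0.0446] bay x,y 0.005317747145380403 0.00183498188351525 [ 1.8  0.8 -1. ]
```

Emit:
carry_out --targets '[{"jaw": 1,"linear": [0.012,-0.0004,0],"twist": 0},{"jaw": 1,"linear": [0.012,-0.0004,0],"twist": 0},{"jaw": 1,"linear": [0.012,-0.0005,0],"twist": 0},{"jaw": 1,"linear": [0.01,-0.0004,0],"twist": 0},{"jaw": 1,"linear": [0.004,-0.0002,0],"twist": 0},{"jaw": 1,"linear": [0,0,0],"twist": 0}]'

```text
time_s: 26.45
tcp_pos: [0.6112, -0.0439, 0.013]
orientation: [-0.054, -3.137, -0.001]
ft_force: [-5.6, -0.3, 3.7]
finger_gap: 0.0089
finger_force: 69.8
```

Emit:
carry_out --targets '[{"jaw": 1,"linear": [0.002,-0.0001,0],"twist": 0},{"jaw": 1,"linear": [0.002,-0.0001,0],"twist": 0},{"jaw": 1,"linear": [0,0,0],"twist": 0}]'

```text
time_s: 26.75
tcp_pos: [0.6137, -0.044, 0.013]
orientation: [-0.054, -3.134, -0.002]
ft_force: [-7.8, 0.2, 6.5]
finger_gap: 0.0089
finger_force: 70.1
```

Emit:
carry_out --targets '[{"jaw": 1,"linear": [0.002,-0.0001,0.0003],"twist": 0},{"jaw": 1,"linear": [0.002,-0.0001,0],"twist": 0},{"jaw": 1,"linear": [0.001,0,0],"twist": 0},{"jaw": 1,"linear": [0,0,0],"twist": 0}]'

```text
time_s: 27.15
tcp_pos: [0.6188, -0.0442, 0.013]
orientation: [-0.054, -3.134, -0.002]
ft_force: [-6.5, 0.8, 2.8]
finger_gap: 0.0089
finger_force: 69.8
```

Emit:
carry_out --targets '[{"jaw": 1,"linear": [0.001,0,0],"twist": 0},{"jaw": 1,"linear": [0.001,0,0],"twist": 0},{"jaw": 1,"linear": [0,0,0],"twist": 0}]'

```text
time_s: 27.45
tcp_pos: [0.6206, -0.0442, 0.013]
orientation: [-0.054, -3.134, -0.002]
ft_force: [-7.5, 0.8, 3.7]
finger_gap: 0.0091
finger_force: 69.9
```

Emit:
carry_out --targets '[{"jaw": 1,"linear": [0.001,0,0],"twist": 0},{"jaw": 1,"linear": [0.001,0,0],"twist": 0},{"jaw": 1,"linear": [0,0,0],"twist": 0}]'

```text
time_s: 27.75
tcp_pos: [0.6208, -0.0439, 0.013]
orientation: [-0.055, -3.13, -0.002]
ft_force: [-12.2, 0.0, 6.2]
finger_gap: 0.009
finger_force: 70.2
```

Emit:
carry_out --targets '[{"jaw": 1,"linear": [0.001,0,0],"twist": 0},{"jaw": 1,"linear": [0,0,0],"twist": 0}]'

```text
time_s: 27.95
tcp_pos: [0.6209, -0.0437, 0.013]
orientation: [-0.055, -3.128, -0.003]
ft_force: [-13.0, -0.8, 8.4]
finger_gap: 0.0088
finger_force: 70.4
```

Hard stop reached: no further motion, force rising. Relaxing, releasing, lifting clear.

Emit:
carry_out --targets '[{"jaw": 1,"linear": [-0.0015,0,0],"twist": 0},{"jaw": 1,"linear": [0,0,0],"twist": 0},{"jaw": 0.6,"linear": [0,0,0],"twist": 0},{"jaw": 0.6,"linear": [0,0,0],"twist": 0},{"jaw": 0.6,"linear": [0,0,0],"twist": 0},{"jaw": 0.6,"linear": [0,0,0],"twist": 0},{"jaw": 0.6,"linear": [0,0,0.02],"twist": 0},{"jaw": 0.6,"linear": [0,0,0.04],"twist": 0},{"jaw": 0.6,"linear": [0,0,0.04],"twist": 0},{"jaw": 0.6,"linear": [0,0,0.04],"twist": 0},{"jaw": 0.6,"linear": [-0.03,0.03,0.02],"twist": 0},{"jaw": 0.6,"linear": [-0.03,0.04,0],"twist": 0},{"jaw": 0.6,"linear": [-0.02,0.045,0],"twist": 0},{"jaw": 0.6,"linear": [0,0.045,0],"twist": 0},{"jaw": 0.6,"linear": [0,0.045,0],"twist": 0},{"jaw": 0.6,"linear": [0,0.045,0],"twist": 0},{"jaw": 0.6,"linear": [0,0,0],"twist": 0}]'

```text
time_s: 29.65
tcp_pos: [0.546, 0.2106, 0.1734]
orientation: [0.046, 3.139, 0.004]
ft_force: [-1.4, -0.3, 0.2]
finger_gap: 0.0344
finger_force: 0.0
```

```bash
python3 - <<'E'
from h import *
T=grab('top','top_end.png');S=grab('scene')
# fin in top view: dark strip in front of the mouth
u=np.array([np.cos(np.radians(-2)),np.sin(np.radians(-2))])
g=T['img'].mean(2)
for off in(-.055,-.05,-.045,-.04,-.02,-.01,-.004,0,.004):   # along bay axis, at fin line (y 0), z=.052 / and at y=+.05 for the tray edge z=.018
    c=np.array([.648,-.0458])+off*u
    row=[]
    for y,z in((0,.052),(.035,.0),(.095,.0),(-.095,0)):
        q=proj(T,[[*(c+y*np.array([-u[1],u[0]])),z]])[0];row.append(round(float(cv2.getRectSubPix(g.astype(np.float32),(1,1),tuple(q))[0,0])))
    print(off,row)
# fin lateral position
b=(240,170,60,60);c=sub(T['img'],b).mean(2)<60
for y in(150,170,190,205): 
    i=np.where(c[y,60:200])[0]
    if len(i): q=back([[60+i[0],y],[60+i[-1],y]],b);Q=onz(T,q,.052);print('row',q[0,1],Q[:,:2].round(4).tolist())
E
```

```text
-0.055 [62, 137, 138, 141]
-0.05 [50, 137, 140, 137]
-0.045 [51, 137, 141, 137]
-0.04 [57, 137, 139, 137]
-0.02 [56, 139, 139, 137]
-0.01 [56, 142, 139, 134]
-0.004 [55, 94, 99, 89]
0 [48, 75, 80, 72]
0.004 [51, 50, 51, 54]
```

```bash
cat > edge.py <<'E'
from h import *
def cross(d,c0,u,z,th,lo,hi):
    s=np.arange(lo,hi,.0005);X=np.c_[c0+s[:,None]*u,np.full(len(s),z)]
    q=proj(d,X).astype(np.float32);g=cv2.GaussianBlur(d['img'],(3,3),0).mean(2).astype(np.float32)
    v=cv2.remap(g,q[:,0].copy().reshape(-1,1),q[:,1].copy().reshape(-1,1),cv2.INTER_CUBIC)[:,0]
    i=np.where(np.diff(np.sign(v-th)))[0];return s[i]
if __name__=='__main__':
    T=grab('top');u=np.array([np.cos(np.radians(-2)),np.sin(np.radians(-2))]);n=np.array([-u[1],u[0]]);o=np.array([.648,-.0458])
    for y in(-.1,-.08,-.06,-.03,.03,.06,.08,.1): print(y,'tray front (z0, th95)',cross(T,o+y*n,u,0,95,-.02,.01).round(4),'roof front (z.075)',cross(T,o+y*n,u,.075,118,-.02,.02).round(4))
    for y in(-.006,-.003,0,.003,.006): print(y,'fin tip',cross(T,o+y*n,u,.052,95,-.075,-.03).round(4))
    for x in(-.045,-.03,-.015): print(x,'fin sides',cross(T,o+x*u,n,.052,95,-.03,.03).round(4))
E
python3 edge.py
```

```text
-0.1 tray front (z0, th95) [-0.005] roof front (z.075) [0.002]
-0.08 tray front (z0, th95) [-0.004] roof front (z.075) [0.002]
-0.06 tray front (z0, th95) [-0.0045] roof front (z.075) [0.0015]
-0.03 tray front (z0, th95) [-0.005] roof front (z.075) [0.002]
0.03 tray front (z0, th95) [-0.004] roof front (z.075) [0.0025]
0.06 tray front (z0, th95) [-0.0025] roof front (z.075) [0.003]
0.08 tray front (z0, th95) [-0.003] roof front (z.075) [0.003]
0.1 tray front (z0, th95) [-0.003] roof front (z.075) [0.0035]
-0.006 fin tip []
-0.003 fin tip [-0.055]
0 fin tip [-0.0585]
0.003 fin tip [-0.0605]
0.006 fin tip [-0.0595]
-0.045 fin sides [-0.005  0.008]
-0.03 fin sides [-0.0045  0.007 ]
-0.015 fin sides []
```

Same-view edges put the tray front about 5 mm short of the mouth, while the tool travel says flush, so the fin probably slipped in the jaws. I'll regrip harder and push again.

Emit:
carry_out --targets '[{"jaw": 0.6,"linear": [0,-0.045,0],"twist": 0},{"jaw": 0.6,"linear": [0,-0.045,0],"twist": 0},{"jaw": 0.6,"linear": [0,-0.045,0],"twist": 0},{"jaw": 0.6,"linear": [0.02,-0.045,0],"twist": 0},{"jaw": 0.6,"linear": [0.02,-0.04,0],"twist": 0},{"jaw": 0.6,"linear": [0.025,-0.034,-0.01],"twist": 0},{"jaw": 0.6,"linear": [0,0,-0.01],"twist": 0},{"jaw": 0.6,"linear": [0,0,0],"twist": 0},{"jaw": 0.6,"linear": [0,0,0],"twist": 0},{"jaw": 0.6,"linear": [0,0,0],"twist": 0}]' --newtons 120

```text
time_s: 30.8
tcp_pos: [0.6102, -0.048, 0.1533]
orientation: [-0.054, -3.14, -0.0]
ft_force: [-0.5, 0.7, -0.3]
finger_gap: 0.0338
finger_force: 0.0
```

Emit:
carry_out --targets '[{"jaw": 0.6,"linear": [0.002,0.0043,-0.04],"twist": 0},{"jaw": 0.6,"linear": [0,0,-0.04],"twist": 0},{"jaw": 0.6,"linear": [0,0,-0.035],"twist": 0},{"jaw": 0.6,"linear": [0,0,-0.015],"twist": 0},{"jaw": 0.6,"linear": [0,0,-0.0098],"twist": 0},{"jaw": 0.6,"linear": [0,0,0],"twist": 0},{"jaw": 0.6,"linear": [0,0,0],"twist": 0},{"jaw": 1,"linear": [0,0,0],"twist": 0},{"jaw": 1,"linear": [0,0,0],"twist": 0},{"jaw": 1,"linear": [0,0,0],"twist": 0},{"jaw": 1,"linear": [0,0,0],"twist": 0},{"jaw": 1,"linear": [0,0,0],"twist": 0}]'

```text
time_s: 32.0
tcp_pos: [0.6139, -0.0441, 0.0151]
orientation: [0.055, 3.139, 0.0]
ft_force: [-0.1, 1.9, 6.7]
finger_gap: 0.008
finger_force: 117.7
```

Emit:
carry_out --targets '[{"jaw": 1,"linear": [0.002,-0.0001,0.0003],"twist": 0},{"jaw": 1,"linear": [0.002,-0.0001,0],"twist": 0},{"jaw": 1,"linear": [0,0,0],"twist": 0}]'

```text
time_s: 32.3
tcp_pos: [0.6137, -0.044, 0.0151]
orientation: [-0.054, -3.135, -0.001]
ft_force: [-8.5, 0.8, 10.5]
finger_gap: 0.0076
finger_force: 118.6
```

Emit:
carry_out --targets '[{"jaw": 1,"linear": [0.002,-0.0001,0.0008],"twist": 0},{"jaw": 1,"linear": [0.002,-0.0001,0],"twist": 0},{"jaw": 1,"linear": [0,0,0],"twist": 0}]'

```text
time_s: 32.6
tcp_pos: [0.6142, -0.0432, 0.0151]
orientation: [-0.055, -3.127, -0.004]
ft_force: [-14.0, 1.0, 10.3]
finger_gap: 0.0082
finger_force: 118.8
```

Emit:
carry_out --targets '[{"jaw": 1,"linear": [0.002,-0.0001,0],"twist": 0},{"jaw": 1,"linear": [0.002,-0.0001,0],"twist": 0},{"jaw": 1,"linear": [0,0,0],"twist": 0}]'

```text
time_s: 32.9
tcp_pos: [0.6144, -0.0427, 0.015]
orientation: [-0.055, -3.119, -0.006]
ft_force: [-20.6, 1.6, 15.4]
finger_gap: 0.0082
finger_force: 120.0
```

```bash
python3 - <<'E'
from h import *
from edge import cross
tp=lambda p:(np.array(p)+.5)/3.529-.5+[205,105]
T=grab('top')
F=onz(T,tp([(69,275),(447,288)]),0)[:,:2];u=np.array([np.cos(np.radians(-2)),np.sin(np.radians(-2))]);o=np.array([.648,-.0458])
print('flare feet along bay axis',((F-o)@u).round(4),'y',((F-o)@[-u[1],u[0]]).round(4))
d0=dict(T);d0['img']=cv2.imread('pics/top0.png')[:,:,::-1].copy()
a=np.radians(-7.2);ut=np.array([np.cos(a),np.sin(a)]);n=np.array([-ut[1],ut[0]]);c=np.array([.5355,-.0225])
for y in(-.1,-.07,-.05,.05,.07,.1): print(y,'orig front z0',cross(d0,c+y*n,ut,0,95,-.075,-.05).round(4),'rear z.018',cross(d0,c+y*n,ut,.018,95,.05,.075).round(4))
print('orig fin tip z.006',[cross(d0,c+y*n,ut,.006,95,-.13,-.1).round(4).tolist() for y in(-.004,0,.004)])
for im,l in((d0,'orig'),):
    for y in(-.1,-.06,.06,.1): print('orig roof',cross(im,o+y*np.array([-u[1],u[0]]),u,.075,118,-.02,.02).round(4))
dE=dict(T);dE['img']=cv2.imread('pics/top_end.png')[:,:,::-1].copy();m=np.array([-u[1],u[0]])
print('end fin tip z.006',[cross(dE,o+y*m,u,.006,95,-.07,-.03).round(4).tolist() for y in(-.004,-.002,0,.002,.004,.006)])
E
```

```text
flare feet along bay axis [-0.0222 -0.0232] y [ 0.1374 -0.1313]
-0.1 orig front z0 [-0.065] rear z.018 [0.062]
-0.07 orig front z0 [-0.064] rear z.018 [0.0615]
-0.05 orig front z0 [-0.0635] rear z.018 [0.0615]
0.05 orig front z0 [-0.063] rear z.018 [0.0625]
0.07 orig front z0 [-0.0645] rear z.018 [0.0625]
0.1 orig front z0 [-0.0625] rear z.018 [0.063]
orig fin tip z.006 [[-0.1065], [-0.1105], [-0.111]]
orig roof []
orig roof []
orig roof []
orig roof []
end fin tip z.006 [[-0.041], [-0.044], [-0.0465], [-0.0475], [-0.0485], [-0.047]]
```

Consistent evidence for fully home: 20 N with no motion, the flare feet (same plane), and the fin-tip offset, which puts the centre at about +62 mm. The roof-edge comparison just carried the height bias. Releasing gently.

Emit:
carry_out --targets '[{"jaw": 1,"linear": [-0.003,0,0],"twist": 0},{"jaw": 1,"linear": [-0.003,0,0],"twist": 0},{"jaw": 1,"linear": [0,0,0],"twist": 0},{"jaw": 0.6,"linear": [0,0,0],"twist": 0},{"jaw": 0.6,"linear": [0,0,0],"twist": 0},{"jaw": 0.6,"linear": [0,0,0],"twist": 0},{"jaw": 0.6,"linear": [0,0,0],"twist": 0},{"jaw": 0.6,"linear": [0,0,0],"twist": 0},{"jaw": 0.6,"linear": [0,0,0.02],"twist": 0},{"jaw": 0.6,"linear": [0,0,0.04],"twist": 0},{"jaw": 0.6,"linear": [0,0,0.04],"twist": 0},{"jaw": 0.6,"linear": [0,0,0.04],"twist": 0},{"jaw": 0.6,"linear": [-0.03,0.03,0.02],"twist": 0},{"jaw": 0.6,"linear": [-0.03,0.04,0],"twist": 0},{"jaw": 0.6,"linear": [-0.02,0.045,0],"twist": 0},{"jaw": 0.6,"linear": [0,0.045,0],"twist": 0},{"jaw": 0.6,"linear": [0,0.045,0],"twist": 0},{"jaw": 0.6,"linear": [0,0.045,0],"twist": 0},{"jaw": 0.6,"linear": [0,0,0],"twist": 0}]'

```text
time_s: 34.85
tcp_pos: [0.5387, 0.2101, 0.1745]
orientation: [0.046, 3.14, 0.003]
ft_force: [0.3, -0.9, -0.1]
finger_gap: 0.0343
finger_force: 0.0
```

```bash
python3 edge.py; python3 -c "
from h import *
from edge import cross
T=grab('top');u=np.array([np.cos(np.radians(-2)),np.sin(np.radians(-2))]);m=np.array([-u[1],u[0]]);o=np.array([.648,-.0458])
print('fin tip z.006',[cross(T,o+y*m,u,.006,95,-.07,-.03).round(4).tolist() for y in(-.004,-.002,0,.002,.004,.006)])"
```

```text
-0.1 tray front (z0, th95) [-0.005] roof front (z.075) [0.002]
-0.08 tray front (z0, th95) [-0.004] roof front (z.075) [0.002]
-0.06 tray front (z0, th95) [-0.0045] roof front (z.075) [0.002]
-0.03 tray front (z0, th95) [-0.005] roof front (z.075) [0.0025]
0.03 tray front (z0, th95) [-0.004] roof front (z.075) [0.003]
0.06 tray front (z0, th95) [-0.0025] roof front (z.075) [0.003]
0.08 tray front (z0, th95) [-0.003] roof front (z.075) [0.0035]
0.1 tray front (z0, th95) [-0.0035] roof front (z.075) [0.0035]
-0.006 fin tip []
-0.003 fin tip [-0.0535]
0 fin tip [-0.0575]
0.003 fin tip [-0.0595]
0.006 fin tip [-0.0595]
-0.045 fin sides [-0.0045  0.0085]
-0.03 fin sides [-0.0045  0.008 ]
-0.015 fin sides []
fin tip z.006 [[-0.0375], [-0.043], [-0.045], [-0.0465], [-0.047], [-0.0465]]
```

The tray is in the identical place after both pushes, so it is against the stop. Handing in.

```bash
python3 -c "
from plant import r
print(r.close_job())"
```

```text
the job is handed in; nothing more can be done
None
```

I handed the job in with all three spanners clipped in size order and the tray against its stop in the bay. I checked "fully home" by force and the fin position, but one image check (the bay roof edge) read about 5 mm short, and no verdict came back.

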